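Refit the ward box lid and lock it with its T-bolt

TASK

The lid of the grey medicine box was put on the wrong way round, so it cannot be locked: lift it off the locating pin, turn it end for end and lay it back flat, its round hole over the pin and its slot over the slot in the box. Then take the T-bolt off its stand, stand it upright in the slot with the T-head right through and the collar down on the lid, and let go of it; take it again by its crossbar and turn it a quarter turn, so that the crossbar lies across the slot and the lid is locked. Leave the other things on the desk where they are.

Things in the scene. Friction and masses are not known exactly. Their poses are not given: they have to be found in the camera images.
- box: the grey sheet-metal box, fixed to the desk, 116 (x) x 290 (y) x 64 mm high, open at the top. Origin at the centre of its underside; z up, y along its length. The locating pin stands at its +y end, the slotted keeper plate is at its -y end, both 95 mm from the centre; plates and walls are level at the rim, 64 mm up.
- pin (a point): foot of the locating pin on the box, at rim level (64 mm above the desk). The pin is 12 mm in diameter with a tapered top and rises 23 mm above the rim. Axes as the box.
- keeper (a point): centre of the slot in the box's steel keeper plate, at rim level. The slot is 68 mm long (along the box's x, across the box) and 28 mm wide, the plate is 6 mm thick, with free space beneath it (52 mm). Axes as the box.
- lid_handle (a point): centre of the bar of the bow handle amid the loose aluminium lid, 30 mm above the lid's underside (24 above its upper face). Bar: 72 mm along the lid's x, 14 mm wide (y), 12 mm high. Lid: 112 (x) x 282 (y) x 6 mm, 0.35 kg, z up. At the start it lies on the box turned by about half a turn, the pin standing in its slot; turned right, its axes agree with the box's.
- lid_hole (a point): centre of the lid's round hole, 18 mm in diameter, on the upper face, 95 mm from the middle towards the lid's +y. It belongs over the pin. Axes as the lid.
- lid_slot (a point): centre of the lid's slot, on the upper face, 95 mm from the middle towards the lid's -y. The slot is 60 mm long along the lid's x (across the lid) and 20 mm wide. It belongs over the keeper slot. Axes as the lid.
- bolt_shank (a point): middle of the T-bolt's square shank, on its axis. Shank 14 x 14 mm, free for 81 mm between collar and crossbar; bolt 142 mm long, 0.25 kg. x runs along it towards the T-head, y along T-head and crossbar (parallel). 46 mm towards +x is the bearing face of the collar (42 mm diameter, 7 thick), which stops on the lid; then a 12 mm round neck; the T-head ends at 76 mm.
- bolt_head (a point): centre of the T-head, a round bar 13 mm in diameter and 52 mm long (along y), 24 mm beyond the collar's bearing face; axes as bolt_shank. With the collar on the lid it hangs free under the keeper plate (about 5 mm play) and turns either way without a stop; friction alone holds it.
- bolt_bar (a point): centre of the bolt's black crossbar, 84 mm long (y), 18 mm along the bolt's axis, 16 mm thick; 102 mm from the collar's bearing face. Axes as bolt_shank. When the bolt stands upright x points down.
- stand: the bolt's stand, fixed: base 150 x 70 x 6 mm, origin under its centre, z up, x along the lying bolt. At the start the bolt lies level, axis 48 mm up, T-head and crossbar level, crossbar end nearest the robot. Two forks (6 mm thick, 50 wide, prongs 4 mm above the axis) hold it 55 mm to +x and 38 mm to -x of bolt_shank; between them the shank is free all round. It lifts straight out.
- tray: shallow green-blue counting tray 115 x 170 x 16 mm, a bystander. Origin under its centre.
- stapler: blue stapler 34 x 126 x 40 mm, a bystander. Origin under its centre.
- stamp: brown wooden hand stamp 26 x 52 x 66 mm, a bystander. Origin under its centre.
- carton_large: green and white tablet carton 70 x 110 x 46 mm, a bystander. Origin under its centre.
- carton_small: green and white tablet carton 40 x 78 x 35 mm, a bystander. Origin under its centre.
- bottle: white screw-cap bottle 49 mm in diameter, 88 mm high, a bystander. Origin under its centre.

How it is judged (in metres and radians):
On the way, in this order (a step that is already met when the one before it is completed fails the run):
1. the lid lies flat on the box the right way round, round hole over the pin and slot over the keeper slot, let go (horizontal distance between lid_hole and pin below 0.006 m and horizontal distance between lid_slot and keeper below 0.012 m and z of lid_hole in the frame of pin below 0.009 m and z of lid_slot in the frame of keeper below 0.009 m and angle between lid_slot's own z axis and vertical below 0.03 rad and contact force between the fingers and anything else below 0.2 N), for 0.2 s.
2. the T-bolt stands upright, not yet turned, its head through both slots and its collar on the lid, let go (z of bolt_head in the frame of keeper below -0.014 m and horizontal distance between bolt_head and keeper below 0.02 m and angle between bolt_shank's own x axis and vertical above 2.94 rad and angle between the y axis of bolt_shank and the x axis of lid_slot, either way round below 0.45 rad and contact force between the fingers and anything else below 0.2 N), for 0.2 s.
At the end, for the whole second after the job is handed in: Lid flat on the box (within 3 mm), round hole within 6 mm of the pin, slot within 12 mm of the keeper slot; T-bolt upright (0.15 rad), collar down on the lid, head beneath the keeper plate, crossbar across the slot within 0.3 rad; all let go (angle between the y axis of bolt_shank and the y axis of lid_slot, either way round below 0.3 rad and angle between bolt_shank's own x axis and vertical above 2.99 rad and z of bolt_head in the frame of keeper below -0.014 m and horizontal distance between bolt_head and keeper below 0.02 m and horizontal distance between lid_hole and pin below 0.006 m and horizontal distance between lid_slot and keeper below 0.012 m and z of lid_hole in the frame of pin below 0.009 m and z of lid_slot in the frame of keeper below 0.009 m); the robot touches nothing.
It fails at once if a bystander on the desk was shifted by more than 30 mm (distance of any of tray, stapler, stamp, carton_large, carton_small, bottle from where it was at the start of the episode above 0.03 m).
It also fails if it takes over 67 s, if anything falls off the work surface, if the arm or the gripper's body presses on something with over 40 N, if the wrist force passes 120 N, or if a joint passes its speed limit or range.

ROBOT

A 6-joint arm with a two-finger parallel gripper is mounted at the origin on a cart in front of the work surface, level with it; the furniture and walls round the work are solid. World frame = base frame: x ahead of the robot, y to its left, z up, the work surface at z = 0. Lengths are in mm, angles in rad, forces in N, time in s.
With the tool pointing down it reaches from about 275 to 1000 mm from the base axis. Payload 8.4 kg.
Tool frame: the origin (TCP) lies midway between the tips of the shut fingers; the grasp point (between the pads) lies r.grasp_offset behind it (r.grasp_offset is the distance from the TCP to the grasp point, in mm); z points along the fingers, y is the direction in which the jaws open and shut (so a half turn about z gives the same grasp; the last joint's range is limited). The gripper opens to 85 mm and grips with 20 to 120 N. Pads are 22 mm wide; open, the fingers measure 114 mm over their backs; the gripper's body (76 mm by 85 mm) begins 54 mm behind the grasp point. The pads swing forward as they close: fully open they stand 13 mm farther back than shut.
Start: joints at [1.17, 0.353, 1.633, -0, 1.155, -0.002], TCP at [242.694, 575.958, 231.281] pointing down, gripper open.
Joint ranges: [-2.63, 2.63], [-0.92, 2.1], [0.06, 2.66], [-1.3, 4.44], [0, 2.69], [-3.02, 3.02]. Speed limits (rad/s): [2.22, 2.22, 2.79, 3.14, 3.14, 3.14].

INTERFACE

Orientations are given as [roll, pitch, yaw] about the fixed x, y, z axes, in that order (R = Rz(yaw) Ry(pitch) Rx(roll)).
In Python, from rig import r gives the robot as it stands.
- The arm moves only by the tool jog_arm, never from a script. Its argument "series" is a list that holds one entry, the list of rows, each a list of 7 numbers: the shift along the tool's x, y, z in cm, then the turn, a rotation vector about the tool's x, y, z in degrees, then the finger opening in cm, from 0 to 8.54. A call has 1 to 5 rows; each row is the pose to reach, as a shift and turn from the pose commanded when the call began, along the tool's axes at that moment; what a row does not reach only later rows make up. A row lasts 1/8 s, in which the tool goes at most 62.5 mm and 10.7 degrees, less where a joint would pass 70% of its speed; a pose out of reach is approached as far as the arm can. A call with a gripper value outside its range is refused whole. The fingers move at their own pace and stop on an object; "newtons" is the grip in N (left out, the last holds). Time passes only in rows, so rows that repeat a pose let the fingers close. It gives the time, the measured TCP pose, the force and the opening at its end, in the units of the state.
- r.sense(): the state, without advancing time (a new reading comes with each control period).
- r.grab_frame(name): name is "scene" or "top" or "wrist"; returns the picture (384x512x3 uint8, red, green, blue); there is no depth.
- r.calibration(name): a dict with "mtx" (3x3 intrinsics, pixels), "origin" and "attitude" of the camera in the world; the wrist camera has in their place "T_tool_cam" (4x4, takes a point from camera to tool coordinates, whose origin is the TCP and whose axes are the flange's). Camera axes: x right, y down, z forward; pixel columns grow to the right and rows downward; lengths in mm; the calibration is good to about 2 mm. A picture is of the moment at which its call begins: read the wrist's pose just before it. calibration takes no time and is no camera call.
- r.sign_off(): hands the job in, once; it reports no verdict.
The state is a dict: "clock": time; "qpos": joint angles; "qvel": joint speeds; "joint_efforts": joint torques, N m; "eef_pos": TCP position; "tcp_rot": TCP orientation; "contact_force": force on the tool from outside, world axes, zero at the start; "wrist_torque": the same for the moment, N m; "opening": opening from 0.0 (shut) to 1.0 (fully open).
Only numpy, scipy, OpenCV 4.12 (cv2) and the standard library are available. Lean on these libraries where they do the work, as an engineer would, in place of code of your own. Each camera call takes 0.05 s, during which the arm holds its last target.

## Working session

There is one attempt and no reset: what is moved stays moved. The work goes in short steps, Python scripts to look and compute and a tool call to move; the robot and the scene stay as the last step left them, time stands still between calls to the robot, and variables do not carry over. Pictures are saved under pics/ and viewed, and the job is handed in when it is done.

Besides the shell and the picture viewer there is one more tool, called as name(argument=value, ...) on one line, values as JSON. jog_arm: Moves the arm, as the interface text tells. Its arguments: {"type":"object","properties":{"series":{"type":"array","items":{"type":"array","items":{"type":"array","items":{"type":"number"}}}},"newtons":{"type":"number"}},"required":["series"]}

```bash
mkdir -p pics; ls
python3 - <<'E'
from rig import r
import cv2,json
print(r.sense()); print(r.grasp_offset)
for n in("scene","top","wrist"):
    c=r.calibration(n); print(n,{k:(v.tolist() if hasattr(v,'tolist') else v) for k,v in c.items()})
for n in("scene","top"):
    cv2.imwrite(f"pics/{n}0.png",r.grab_frame(n)[...,::-1])
E
```

```text
pics
{'clock': 0.0, 'qpos': array([ 1.16961128e+00,  3.53659933e-01,  1.63415385e+00, -1.08018825e-05,
        1.15518447e+00, -2.39196040e-03]), 'qvel': array([ 6.76980137e-04, -2.33978094e-04, -4.63220054e-05,  8.31033562e-04,
        9.53657509e-04, -6.08491303e-04]), 'joint_efforts': array([-4.00579120e-05, -6.05241466e+01, -3.42060363e+01,  8.15049276e-06,
        9.39961028e-03,  3.76775245e-05]), 'eef_pos': array([242.50123443, 575.51208853, 230.54588297]), 'tcp_rot': array([-3.14018704e+00,  6.51402938e-06,  2.74280394e+00]), 'contact_force': array([ 0.39775972, -0.19065607,  0.04432426]), 'wrist_torque': array([ 0.01313624, -0.01685885,  0.03849855]), 'opening': 1.0034506235562166}
18.700000000000003
scene {'mtx': [[463.8207908744237, 0.0, 258.5869467464616], [0.0, 463.8207908744237, 197.85317870900548], [0.0, 0.0, 1.0]], 'origin': [-464.70020598211744, -713.0845012510347, 878.6385703249997], 'attitude': [-2.1428682900280824, -0.012620575007284751, -0.9959580053152319]}
top {'mtx': [[384.27334796416324, 0.0, 249.7529380956665], [0.0, 384.27334796416324, 190.5379725362402], [0.0, 0.0, 1.0]], 'origin': [355.35791871590885, -25.030708533504686, 1584.6292714066608], 'attitude': [-2.998955430215547, -0.011500601036222635, -1.5561618211034847]}
wrist {'mtx': [[334.93733926277815, 0.0, 257.15050720165243], [0.0, 334.93733926277815, 188.99469809571616], [0.0, 0.0, 1.0]], 'T_tool_cam': [[-0.0002863168361346877, -0.9626079360080452, -0.27089828267635585, 69.52043654626553], [0.9999997433341462, -9.769138884902275e-05, -0.0007097802708882963, 0.12285751175089565], [0.0006567756921075401, -0.2708984163680585, 0.9626077169101477, -143.7941332127267], [0.0, 0.0, 0.0, 1.0]]}
```

View pics/top0.png

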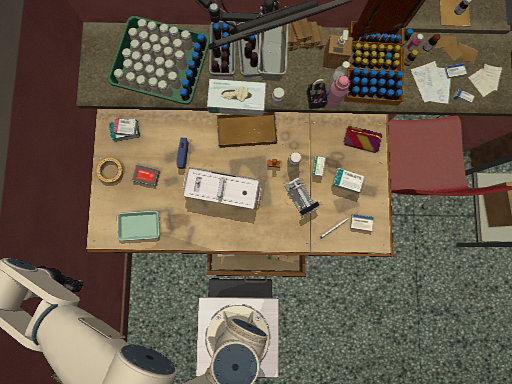

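View pics/scene0.png

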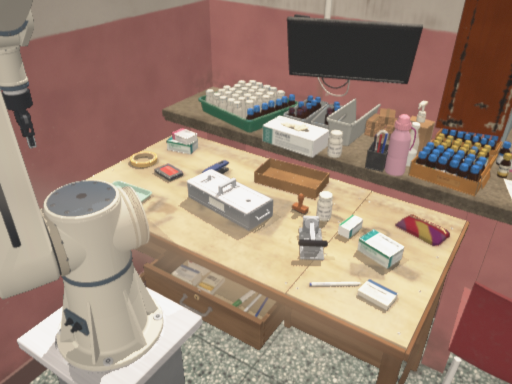

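Overview: the box with the lid is at about (222,188) in the top view and the stand with the bolt at about (300,198). I'll enlarge both.

Run:
```python
import cv2
a=cv2.imread('pics/top0.png')
cv2.imwrite('pics/top0c1.png',cv2.resize(a[150:225,175:275],None,fx=8,fy=8,interpolation=cv2.INTER_CUBIC))
cv2.imwrite('pics/top0c2.png',cv2.resize(a[150:225,265:365],None,fx=8,fy=8,interpolation=cv2.INTER_CUBIC))
```

```text
(no output)
```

View pics/top0c1.png

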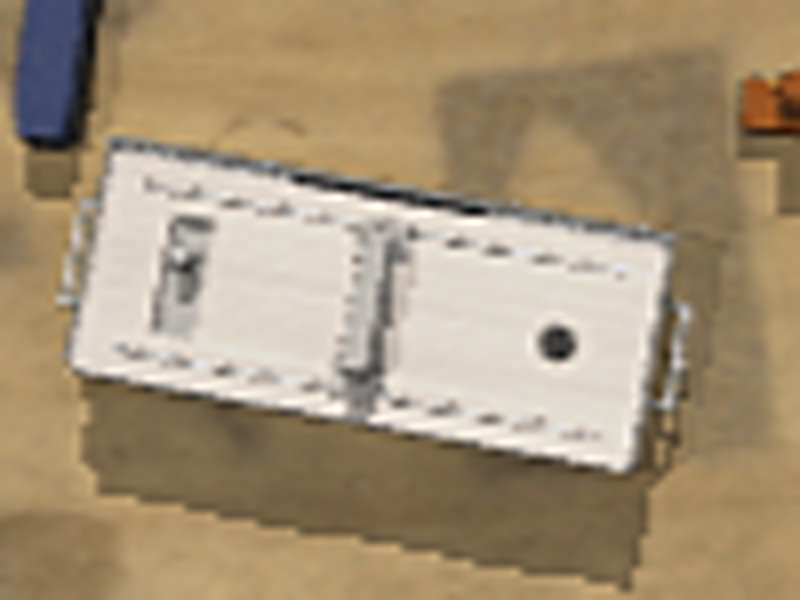

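View pics/top0c2.png

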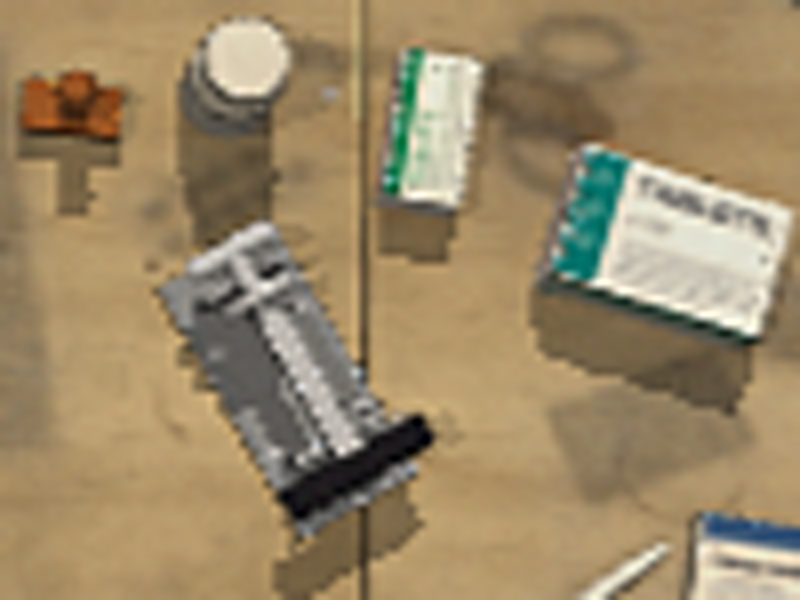

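```bash
cat > h.py <<'E'
import numpy as np, cv2
from scipy.spatial.transform import Rotation as Ro
from rig import r
def cam(n,s=None):
    c=r.calibration(n)
    if 'T_tool_cam' in c:
        s=s or r.sense(); T=np.array(c['T_tool_cam']); R0=Ro.from_euler('xyz',s['tcp_rot']).as_matrix()
        R=R0@T[:3,:3]; o=R0@T[:3,3]+s['eef_pos']
    else: R=Ro.from_euler('xyz',c['attitude']).as_matrix(); o=np.array(c['origin'])
    return np.array(c['mtx']),R,o
def ray(n,uv,z,s=None):
    K,R,o=cam(n,s); uv=np.atleast_2d(uv)
    d=(R@np.linalg.inv(K)@np.c_[uv,np.ones(len(uv))].T).T
    return o+d*((z-o[2])/d[:,2])[:,None]
def proj(n,P,s=None):
    K,R,o=cam(n,s); p=(np.atleast_2d(P)-o)@R@K.T; return p[:,:2]/p[:,2:]
E
python3 - <<'E'
from h import *
np.set_printoptions(suppress=True,precision=1)
c1=lambda *p:np.array(p)/8.+[175-.4375,150-.4375]
c2=lambda *p:np.array(p)/8.+[265-.4375,150-.4375]
q=ray('top',c1((115,145),(670,237),(632,468),(72,370)),70);print('lid',q,q.mean(0));print('len',np.linalg.norm(q-np.roll(q,-1,0),axis=1))
q=ray('top',c1((557,343),(182,275)),70);print('hole,slot',q,q.mean(0),np.degrees(np.arctan2(*(q[0]-q[1])[1::-1])))
q=ray('top',c1((372,240),(355,360)),94);print('bar',q,q.mean(0))
q=ray('top',c2((285,500),(430,428)),56);print('xbar',q,q.mean(0),np.linalg.norm(q[0]-q[1]))
q=ray('top',c2((200,300),(285,265)),54);print('head',q,q.mean(0))
q=ray('top',c2((265,320),(345,440)),55);print('shank',q,q.mean(0),np.degrees(np.arctan2(*(q[0]-q[1])[1::-1])))
E
```

```text
lid [[661.7 205.9  70. ]
 [619.5 -72.8  70. ]
 [503.3 -55.4  70. ]
 [547.7 223.   70. ]] [583.1  75.2  70. ]
len [281.9 117.5 281.8 115.2]
hole,slot [[565.1 -17.2  70. ]
 [596.3 170.1  70. ]] [580.7  76.4  70. ] -99.44425857358901
bar [[611.4  74.4  94. ]
 [551.8  81.2  94. ]] [581.6  77.8  94. ]
xbar [[ 491.6 -242.    56. ]
 [ 528.9 -314.9   56. ]] [ 510.2 -278.5   56. ] 81.89622420263389
head [[ 592.2 -199.8   54. ]
 [ 610.8 -242.8   54. ]] [ 601.5 -221.3   54. ]
shank [[ 582.4 -232.5   55. ]
 [ 522.3 -272.4   55. ]] [ 552.3 -252.4   55. ] 33.60357214059416
```

jog_arm(series=[[[-5,-3.3,0,0,0,-1.4,8.5],[-10.1,-6.5,0,0,0,-2.8,8.5],[-15.2,-9.8,0,0,0,-4.2,8.5],[-20.2,-13.1,0,0,0,-5.6,8.5],[-25.3,-16.4,0,0,0,-6.9,8.5]]])

```text
clock: 0.72
eef_pos: [412.8, 324.8, 231.2]
tcp_rot: [-3.142, -0.0, 2.864]
contact_force: [0.3, -0.1, 0.1]
opening: 0.996
```

```bash
cat >> h.py <<'E'
def rel(p,R,s=None,cmd=None):
    """tool-frame shift (cm) and rotvec (deg) from current to target pos p, rot R(matrix or [r,p,y])"""
    s=s or r.sense(); R0=Ro.from_euler('xyz',s['tcp_rot'])
    R1=Ro.from_euler('xyz',R) if np.ndim(R)==1 else Ro.from_matrix(R)
    d=R0.inv().apply(np.array(p)-s['eef_pos'])/10; w=np.degrees((R0.inv()*R1).as_rotvec())
    n=max(np.linalg.norm(d)/6.2,np.linalg.norm(w)/10.5)
    print('d',d.round(2),'w',w.round(1),'rows>=',round(n,1)); return d,w
def log():
    import json
    s=r.sense()
    open('fk.jsonl','a').write(json.dumps([s['qpos'].tolist(),s['eef_pos'].tolist(),s['tcp_rot'].tolist()])+'\n')
def snap(n,name):
    s=r.sense(); log(); a=r.grab_frame(n)[...,::-1]; cv2.imwrite(f'pics/{name}.png',a)
    import pickle; pickle.dump(s,open(f'pics/{name}.pkl','wb')); return a,s
E
python3 -c "
from h import *
log();rel([582,77,231],[np.pi,0,np.radians(171)])"
```

```text
d [-2.306e+01 -1.920e+01  2.000e-02] w [-0.  -0.  -6.9] rows>= 4.8
```

jog_arm(series=[[[-4.6,-3.8,0,0,0,-1.4,8.5],[-9.2,-7.7,0,0,0,-2.8,8.5],[-13.8,-11.5,0,0,0,-4.2,8.5],[-18.4,-15.4,0,0,0,-5.6,8.5],[-23.0,-19.2,0,0,0,-6.9,8.5]]])

```text
clock: 1.35
eef_pos: [581.2, 76.9, 231.1]
tcp_rot: [3.142, -0.0, 2.984]
contact_force: [0.9, 0.7, 0.0]
opening: 0.996
```

jog_arm(series=[[[0,0,0,0,0,0,8.5]]])

```text
clock: 1.48
eef_pos: [582.2, 75.4, 230.8]
tcp_rot: [-3.141, 0.0, 2.98]
contact_force: [-0.4, -0.6, -0.4]
opening: 0.999
```

```bash
python3 -c "
from h import *
a,s=snap('wrist','w1');print(s['eef_pos'],s['tcp_rot'],s['qpos'])
cv2.imwrite('pics/w1b.png',cv2.resize(a,(800,600),interpolation=cv2.INTER_CUBIC))"
```

```text
[582.2048928   75.39282139 230.8273966 ] [-3.14086222e+00  3.03312859e-04  2.97967912e+00] [ 1.26682770e-01  2.94871794e-01  1.71730644e+00 -8.69957193e-04
  1.12933168e+00 -1.28182824e+00]
```

View pics/w1b.png

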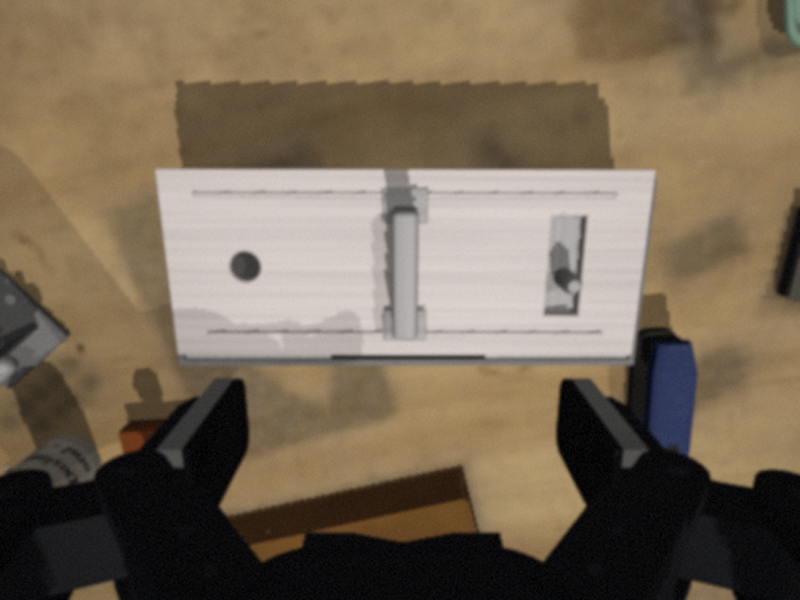

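The wrist view shows the whole lid: hole (245,266), handle (405,272), pin tip (573,287) inside the slot. Enlarging for accuracy.

```bash
python3 -c "
import cv2
a=cv2.imread('pics/w1.png')
cv2.imwrite('pics/w1c.png',cv2.resize(a[100:240,90:270],None,fx=4,fy=4,interpolation=cv2.INTER_CUBIC))
cv2.imwrite('pics/w1d.png',cv2.resize(a[100:240,240:430],None,fx=4,fy=4,interpolation=cv2.INTER_CUBIC))"
```

```text
(no output)
```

View pics/w1c.png

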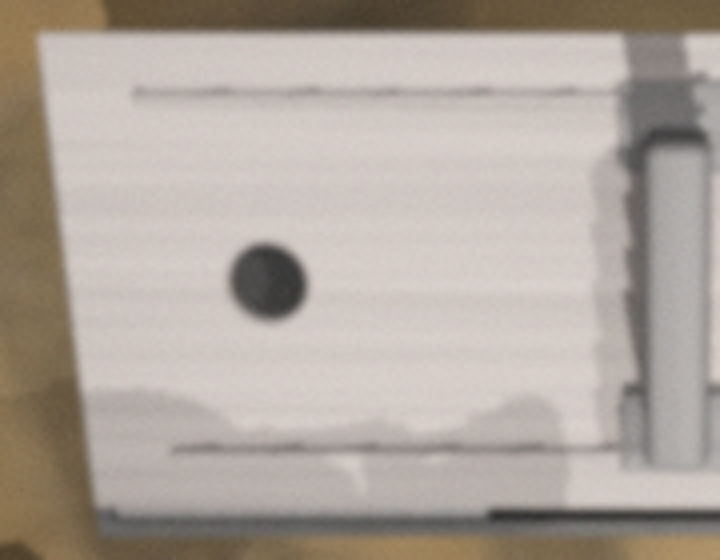

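View pics/w1d.png

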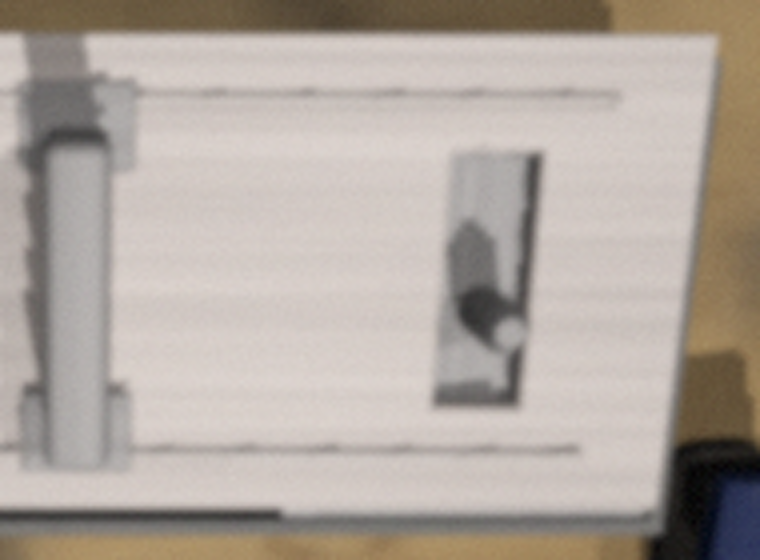

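Run:
```python
from h import *
import pickle
np.set_printoptions(suppress=True,precision=1)
s=pickle.load(open('pics/w1.pkl','rb'))
c=lambda *p:np.array(p)/4.+[90-.375,100-.375]
d=lambda *p:np.array(p)/4.+[240-.375,100-.375]
ang=lambda v:np.degrees(np.arctan2(v[1],v[0]))
H=ray('wrist',c((268,282)),70,s)[0]
S4=ray('wrist',d((453,151),(544,151),(519,406),(433,404)),70,s);S=S4.mean(0)
print('slot sz',np.linalg.norm(S4-np.roll(S4,-1,0),axis=1))
L=ray('wrist',np.r_[c((38,33)),d((718,38),(660,520)),c((98,512))],70,s)
print('lid',L,L.mean(0),np.linalg.norm(L-np.roll(L,-1,0),axis=1),[ang(L[1]-L[0]),ang(L[2]-L[3])])
print('H',H,'S',S,'mid',(H+S)/2,np.linalg.norm(H-S),'dir S->H',ang(H-S))
B=ray('wrist',d((47,145),(107,145),(107,468),(47,468)),100,s);print('bar',B,B.mean(0),np.linalg.norm(B-np.roll(B,-1,0),axis=1),ang(B[0]-B[3]))
print('pin',ray('wrist',d((511,333)),87,s))
print('top reproj',proj('top',[H,S,B.mean(0)]))
```

```text
slot sz [20.6 60.6 20.5 60.1]
lid [[502.1 -53.2  70. ]
 [548.9 226.1  70. ]
 [662.2 208.4  70. ]
 [614.4 -71.5  70. ]] [581.9  77.5  70. ] [283.2 114.7 283.9 113.8] [np.float64(80.4913797298042), np.float64(80.31070232171271)]
H [565.2 -16.6  70. ] S [595.7 171.3  70. ] mid [580.5  77.4  70. ] 190.40008944153587 dir S->H -99.23082492182742
bar [[544.8  76.8 100. ]
 [546.7  88.9 100. ]
 [615.9  78.1 100. ]
 [613.8  65.2 100. ]] [580.3  77.2 100. ] [12.2 70.  13.1 70. ] 170.4387221348794
pin [[603.7 171.   87. ]]
top reproj [[244.  192.4]
 [197.  184.1]
 [220.  187.1]]
```

```bash
python3 -c "
import cv2
a=cv2.imread('pics/w1.png')
x=cv2.resize(a[220:240,105:205],None,fx=8,fy=8,interpolation=cv2.INTER_CUBIC)
y=cv2.resize(a[220:240,310:410],None,fx=8,fy=8,interpolation=cv2.INTER_CUBIC)
z=cv2.resize(a[105:235,400:420],None,fx=4,fy=4)
cv2.imwrite('pics/w1e.png',cv2.vconcat([x,y]))"
```

```text
(no output)
```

View pics/w1e.png

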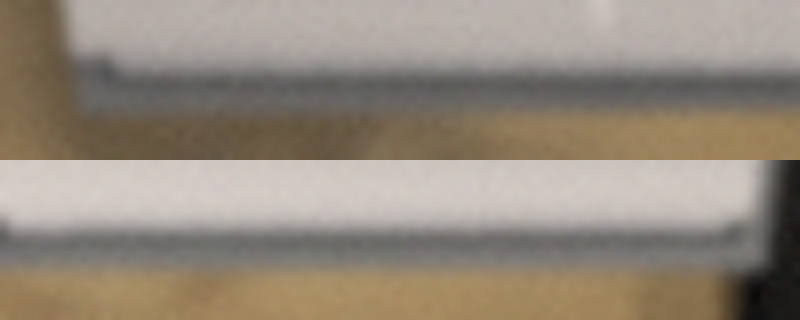

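Run:
```python
from h import *
import pickle
np.set_printoptions(suppress=True,precision=1)
s=pickle.load(open('pics/w1.pkl','rb'))
q=ray('wrist',[[114.1,233.7],[406,233.2]],64,s);v=q[1]-q[0];print(q,np.linalg.norm(v),np.degrees(np.arctan2(v[1],v[0])))
u=v/np.linalg.norm(v); x=np.array([u[1],-u[0],0]); c=q.mean(0)-58*x; print('box c',c,'pin',c+95*u,'keeper',c-95*u)
log();rel([580.5,77.4,115],[np.pi,0,np.radians(170.6)])
```

```text
[[622.7 -76.4  64. ]
 [669.2 212.   64. ]] 292.1305656263441 80.84167964310893
box c [588.7  77.   64. ] pin [603.8 170.8  64. ] keeper [573.6 -16.8  64. ]
d [ 0.   0.  11.6] w [-0.  -0.1  0.2] rows>= 1.9
```

jog_arm(series=[[[0,0,5,0,0,0.2,5],[0,0,9,0,0,0.2,5],[0,0,12.5,0,0,0.2,5],[0,0,15.2,0,0,0.2,5],[0,0,15.2,0,0,0.2,5]]])

```text
clock: 2.15
eef_pos: [578.1, 79.8, 77.4]
tcp_rot: [-3.14, -0.005, 2.981]
contact_force: [-0.1, 0.3, 0.7]
opening: 0.584
```

```bash
python3 -c "
from h import *
print(r.sense()['eef_pos'],r.sense()['qpos']);log();rel([580.5,77.4,78],[np.pi,0,np.radians(170.7)])
a,s=snap('wrist','w2')
cv2.imwrite('pics/w2b.png',a)"
```

```text
[578.069002    79.76942789  77.40633911] [ 1.34410415e-01  4.78499245e-01  1.83750866e+00  3.36764889e-04
  8.30393983e-01 -1.27634710e+00]
d [-0.28 -0.2  -0.06] w [-0.1 -0.3  0.1] rows>= 0.1
```

View pics/w2b.png

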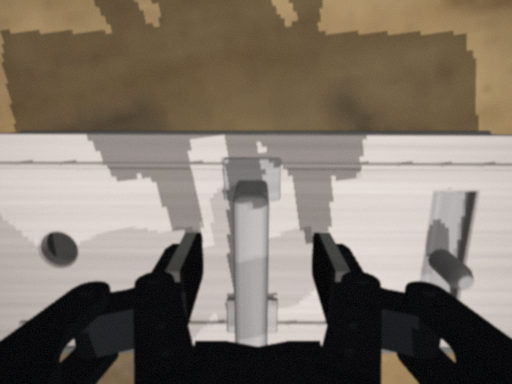

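jog_arm(newtons=80, series=[[[-0.25,-0.15,0,0,0,0,5],[-0.25,-0.15,0,0,0,0,1],[-0.25,-0.15,0,0,0,0,1],[-0.25,-0.15,0,0,0,0,1],[-0.25,-0.15,0,0,0,0,1]]])

```text
clock: 2.82
eef_pos: [583.3, 76.9, 80.4]
tcp_rot: [3.141, 0.001, 2.98]
contact_force: [-1.8, 0.3, 6.4]
opening: 0.145
```

```bash
python3 -c "
from h import *
print(r.sense());log();a,s=snap('wrist','w3')"
```

```text
{'clock': 2.825, 'qpos': array([ 1.28516839e-01,  4.77583152e-01,  1.83008106e+00,  8.21893925e-05,
        8.32688290e-01, -1.28061951e+00]), 'qvel': array([ 0.00022247, -0.00018529,  0.00024062,  0.00090656, -0.00081065,
        0.00023157]), 'joint_efforts': array([-5.82999329e-02, -5.74126196e+01, -2.50060451e+01, -3.70317476e-02,
       -5.11473063e-01, -2.48135993e-02]), 'eef_pos': array([583.25335588,  76.90678739,  80.35530516]), 'tcp_rot': array([3.14117950e+00, 1.17088351e-03, 2.97987716e+00]), 'contact_force': array([-1.78493959,  0.32054942,  6.42453106]), 'wrist_torque': array([-0.06305054,  0.28583891,  0.0084563 ]), 'opening': 0.14470241957482047}
```

View pics/w3.png

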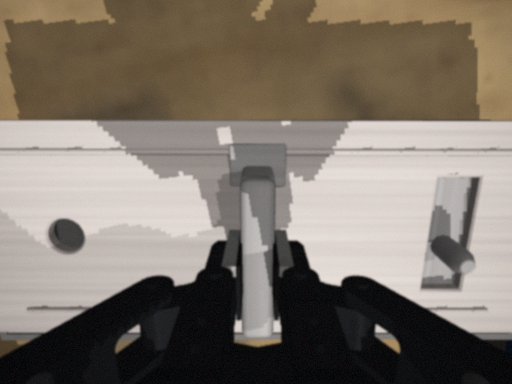

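jog_arm(series=[[[0,0,-1,0,0,0,1],[0,0,-3,0,0,0,1],[0,0,-6,0,0,0,1],[0,0,-8,0,0,0,1],[0,0,-8,0,0,0,1]]])

```text
clock: 3.5
eef_pos: [583.6, 77.0, 160.9]
tcp_rot: [3.141, 0.003, 2.98]
contact_force: [0.4, -0.4, -4.9]
opening: 0.143
```

```bash
python3 -c "
from h import *
s=r.sense();print(s['eef_pos'],s['tcp_rot'],s['contact_force'],s['opening']);log();a,s=snap('wrist','w4')
cv2.imwrite('pics/w4b.png',cv2.resize(a,(800,600),interpolation=cv2.INTER_CUBIC))"
```

```text
[583.6052518   76.96406222 160.88738698] [3.14075800e+00 2.69979116e-03 2.98003428e+00] [ 0.44526479 -0.42217299 -4.85545604] 0.14329622441067918
```

View pics/w4b.png

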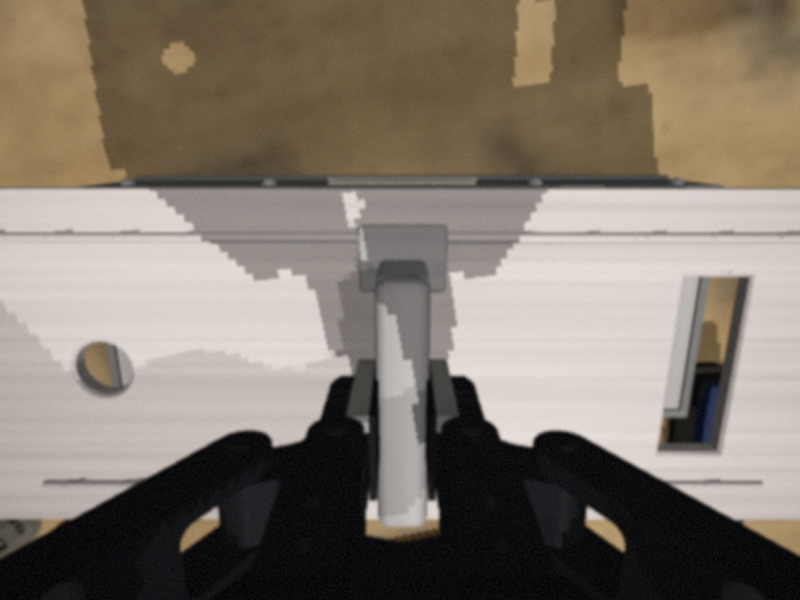

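Run:
```python
from h import *
import pickle
np.set_printoptions(suppress=True,precision=2)
s=pickle.load(open('pics/w4.pkl','rb'))
k=1.5625; f=lambda *p:(np.array(p)+.5)/k-.5
z=s['eef_pos'][2]-10.4
H=ray('wrist',f((105,367)),z,s)[0];S4=ray('wrist',f((684,276),(752,276),(722,450),(658,450)),z,s);S=S4.mean(0)
v=H-S;print(H,S,np.linalg.norm(v),np.degrees(np.arctan2(v[1],v[0])),np.linalg.norm(S4-np.roll(S4,-1,0),axis=1))
R0=Ro.from_euler('xyz',s['tcp_rot'])
hl=R0.inv().apply(H-s['eef_pos']);sl=R0.inv().apply(S-s['eef_pos']);print('tool',hl,sl)
a=np.degrees(np.arctan2(v[1],v[0]))-np.degrees(s['tcp_rot'][2]);print('lid ydir - yaw',a)
# target
u=np.array([np.cos(np.radians(80.84)),np.sin(np.radians(80.84))])
yaw=80.84-a; 
c=np.array([588.7,77.0]); m=(hl+sl)/2
Rt=Ro.from_euler('xyz',[np.pi,0,np.radians(yaw)])
print('yaw',yaw%360-360,'tcp xy',c-Rt.apply(m)[:2], 'hole-based',c+95*u-Rt.apply(hl)[:2])
```

```text
[565.96 -15.74 150.49] [596.77 172.2  150.49] 190.44205985375686 -99.31015147423302 [20.59 59.79 21.38 59.78]
tool [  2.53 -94.34  10.31] [ 2.36 96.1  10.47]
lid ydir - yaw -270.0535384953828
yaw -9.106461504617187 tcp xy [586.43  78.26] hole-based [586.39  78.04]
```

jog_arm(series=[[[0,0,0,0,0,10,1],[0,0,0,0,0,20,1],[0,0,0,0,0,30,1],[0,0,0,0,0,40,1],[0,0,0,0,0,50,1]]])

```text
clock: 4.18
eef_pos: [581.7, 76.7, 157.7]
tcp_rot: [-3.139, -0.001, 2.102]
contact_force: [0.1, -0.4, -4.2]
opening: 0.14
```

jog_arm(series=[[[0,0,0,0,0,10,1],[0,0,0,0,0,20,1],[0,0,0,0,0,30,1],[0,0,0,0,0,40,1],[0,0,0,0,0,50,1]]])

```text
clock: 4.8
eef_pos: [581.7, 76.7, 157.7]
tcp_rot: [-3.139, 0.001, 1.229]
contact_force: [-0.3, -1.2, -3.4]
opening: 0.143
```

jog_arm(series=[[[0,0,0,0,0,10,1],[0,0,0,0,0,20,1],[0,0,0,0,0,30,1],[0,0,0,0,0,40,1],[0,0,0,0,0,50,1]]])

```text
clock: 5.42
eef_pos: [581.7, 76.7, 157.7]
tcp_rot: [-3.141, 0.003, 0.356]
contact_force: [1.2, -0.1, -4.8]
opening: 0.143
```

jog_arm(series=[[[0,0,0,0,0,10,1],[0,0,0,0,0,20,1],[0,0,0,0,0,29.8,1],[0,0,0,0,0,29.8,1]]])

```text
clock: 5.92
eef_pos: [581.9, 76.7, 157.9]
tcp_rot: [3.141, 0.002, -0.157]
contact_force: [-0.0, 0.3, -4.1]
opening: 0.139
```

```bash
python3 -c "
from h import *
s=r.sense();print(s['qpos'],s['contact_force'],s['opening']);log();a,s=snap('wrist','w5')
rel([586.4,78.1,160],[np.pi,0,np.radians(-9.1)])
cv2.imwrite('pics/w5b.png',cv2.resize(a,(800,600),interpolation=cv2.INTER_CUBIC))"
```

```text
[ 1.28600167e-01  3.75055395e-01  1.78141723e+00 -4.25511626e-05
  9.87445053e-01  1.85624262e+00] [-0.03182751  0.33690058 -4.08039101] 0.13897245420855997
d [ 0.41 -0.2  -0.18] w [0.  0.1 0.3] rows>= 0.1
```

View pics/w5b.png

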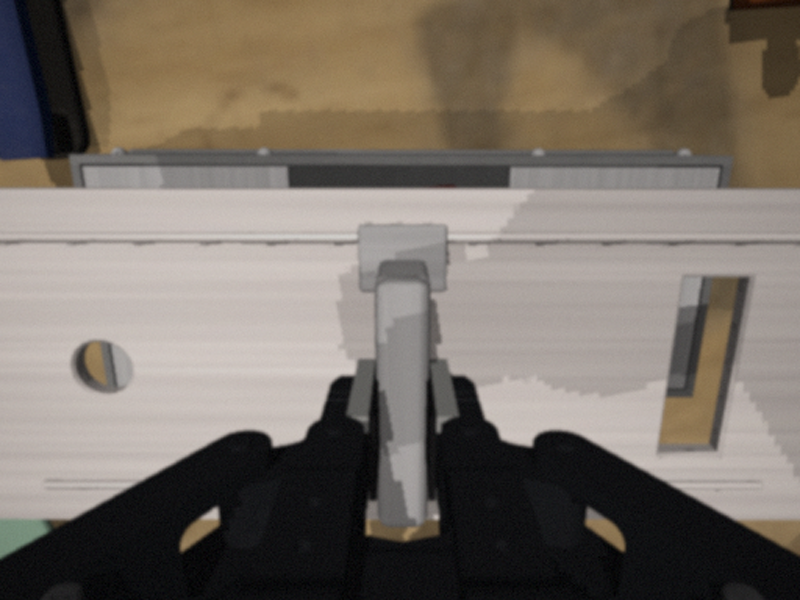

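Run:
```python
from h import *
import pickle
np.set_printoptions(suppress=True,precision=1)
s=pickle.load(open('pics/w5.pkl','rb'))
k=1.5625; f=lambda *p:(np.array(p)+.5)/k-.5
q=ray('wrist',f((730,157),(70,157)),64,s);v=q[1]-q[0];print(q,np.linalg.norm(v),np.degrees(np.arctan2(v[1],v[0])))
u=v/np.linalg.norm(v); x=np.array([u[1],-u[0],0]); c=q.mean(0)-58*x; print('box c',c,'pin',c+95*u,'keeper',c-95*u)
H=ray('wrist',f((102,366)),s['eef_pos'][2]-10.4,s); print(H)
R0=Ro.from_euler('xyz',s['tcp_rot']);print(R0.inv().apply(H-s['eef_pos']))
```

```text
[[622.5 -75.4  64. ]
 [667.8 210.7  64. ]] 289.6771946993008 80.99707410091885
box c [587.9  76.7  64. ] pin [602.7 170.6  64. ] keeper [573.  -17.1  64. ]
[[598.1 171.1 147.5]]
[[  1.3 -95.7  10.3]]
```

jog_arm(series=[[[0.43,-0.13,0,0,0,0.2,1],[0.43,-0.13,2,0,0,0.2,1],[0.43,-0.13,4,0,0,0.2,1],[0.43,-0.13,5,0,0,0.2,1],[0.43,-0.13,5,0,0,0.2,1]]])

```text
clock: 6.6
eef_pos: [586.9, 77.5, 108.6]
tcp_rot: [3.141, 0.001, -0.161]
contact_force: [-0.2, -0.4, -3.2]
opening: 0.142
```

```bash
python3 -c "
from h import *
s=r.sense();print(s['qpos'],s['contact_force'],s['opening']);log();a,s=snap('wrist','w6')
rel([586.4,77.4,108],[np.pi,0,np.radians(-9.1)])
cv2.imwrite('pics/w6b.png',cv2.resize(a,(800,600),interpolation=cv2.INTER_CUBIC))"
```

```text
[1.28709945e-01 4.44281250e-01 1.80450061e+00 1.27295985e-05
 8.94162317e-01 1.86011682e+00] [-0.2426165  -0.38555551 -3.22138057] 0.14167480909266864
d [-0.1   0.03  0.14] w [ 0.   0.  -0.1] rows>= 0.0
```

View pics/w6b.png

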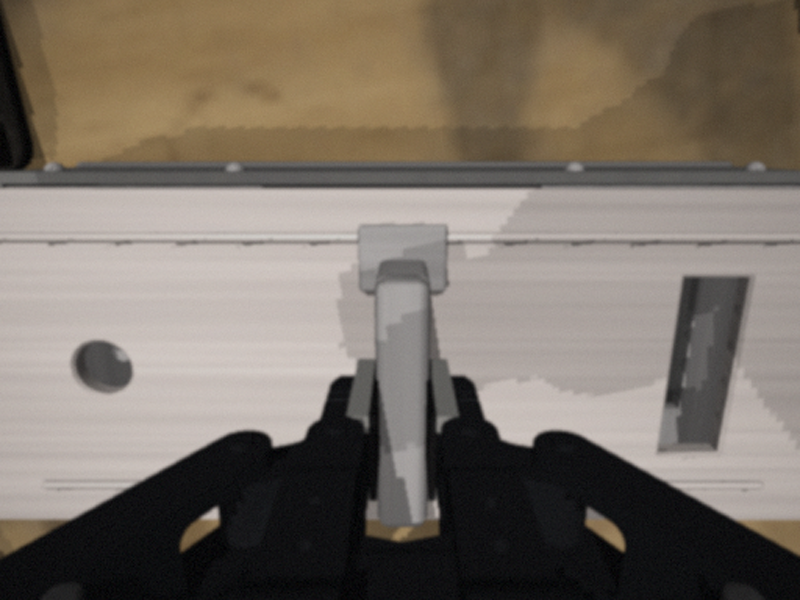

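Run:
```python
from h import *
import pickle
np.set_printoptions(suppress=True,precision=1)
s=pickle.load(open('pics/w6.pkl','rb'))
a=cv2.imread('pics/w6.png')
cv2.imwrite('pics/w6c.png',cv2.resize(a[205:265,35:105],None,fx=8,fy=8,interpolation=cv2.INTER_CUBIC))
k=1.5625; f=lambda *p:(np.array(p)+.5)/k-.5
print(ray('wrist',f((122,354)),87,s),ray('wrist',f((102,366)),98.2,s))
```

```text
[[602.9 171.3  87. ]] [[603.5 171.8  98.2]]
```

View pics/w6c.png

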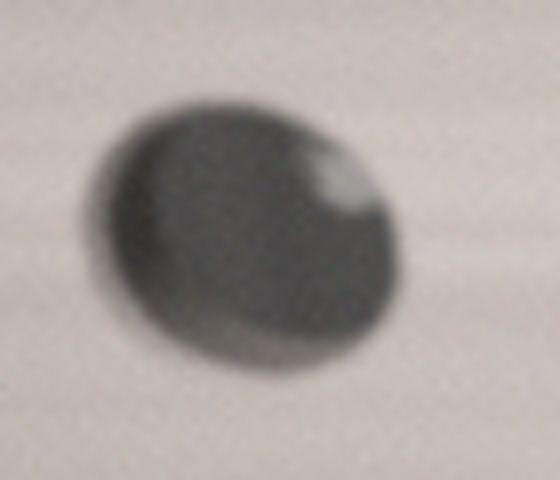

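jog_arm(series=[[[-0.05,0,0.7,0,0,0,1],[-0.05,0,1.4,0,0,0,1],[-0.05,0,2.1,0,0,0,1],[-0.05,0,2.7,0,0,0,1],[-0.05,0,2.8,0,0,0,1]]])

```text
clock: 7.28
eef_pos: [586.4, 77.5, 80.7]
tcp_rot: [3.141, 0.001, -0.161]
contact_force: [-0.5, 0.7, -4.5]
opening: 0.141
```

```bash
python3 -c "
from h import *
s=r.sense();print(s['qpos'],s['contact_force'],s['wrist_torque'],s['opening']);log();a,s=snap('wrist','w7')
cv2.imwrite('pics/w7b.png',cv2.resize(a,(800,600),interpolation=cv2.INTER_CUBIC))"
```

```text
[1.28904936e-01 4.82027608e-01 1.82112448e+00 1.59520875e-06
 8.39388658e-01 1.86116291e+00] [-0.45697885  0.6803657  -4.48058513] [-0.02415914 -0.03571896  0.05808512] 0.1405966604191115
```

View pics/w7b.png

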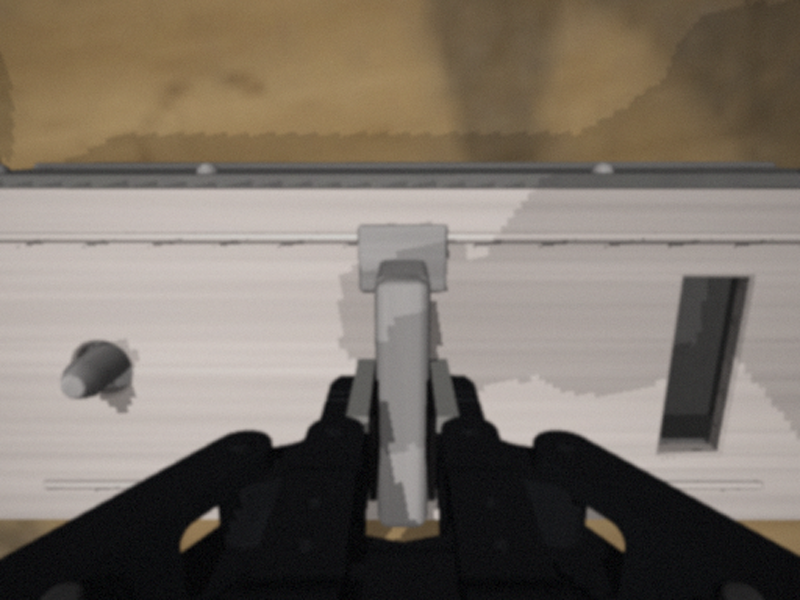

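The pin stands through the hole; the weight is still carried. A little lower.

jog_arm(series=[[[0,0,0.1,0,0,0,1],[0,0,0.1,0,0,0,1]]])

```text
clock: 7.58
eef_pos: [586.9, 77.6, 80.5]
tcp_rot: [-3.141, -0.0, -0.161]
contact_force: [-1.0, -0.5, -4.1]
opening: 0.142
```

jog_arm(series=[[[0,0,0.1,0,0,0,1],[0,0,0.1,0,0,0,1]]])

```text
clock: 7.82
eef_pos: [587.0, 77.6, 80.4]
tcp_rot: [-3.141, -0.001, -0.161]
contact_force: [-3.2, -0.8, 6.4]
opening: 0.138
```

jog_arm(series=[[[0,0,0,0,0,0,3],[0,0,0,0,0,0,5],[0,0,0,0,0,0,5],[0,0,-1,0,0,0,5]]])

```text
clock: 8.32
eef_pos: [586.2, 77.5, 89.0]
tcp_rot: [3.141, 0.001, -0.161]
contact_force: [0.3, 0.3, 0.7]
opening: 0.586
```

jog_arm(series=[[[0,0,-4,0,0,0,5],[0,0,-9,0,0,0,5],[0,0,-13,0,0,0,5],[0,0,-13,0,0,0,5]]])

```text
clock: 8.82
eef_pos: [588.9, 77.9, 223.6]
tcp_rot: [-3.14, -0.007, -0.161]
contact_force: [0.7, -0.4, -0.2]
opening: 0.586
```

```bash
python3 -c "
from h import *
s=r.sense();print(s['qpos'],s['contact_force'],s['opening']);log();a,s=snap('wrist','w8')
cv2.imwrite('pics/w8b.png',cv2.resize(a,(800,600),interpolation=cv2.INTER_CUBIC))"
```

```text
[1.28931705e-01 3.08913454e-01 1.71471566e+00 3.91377018e-06
 1.11087546e+00 1.86117222e+00] [ 0.73814459 -0.40887428 -0.18276357] 0.5858463777722834
```

View pics/w8b.png

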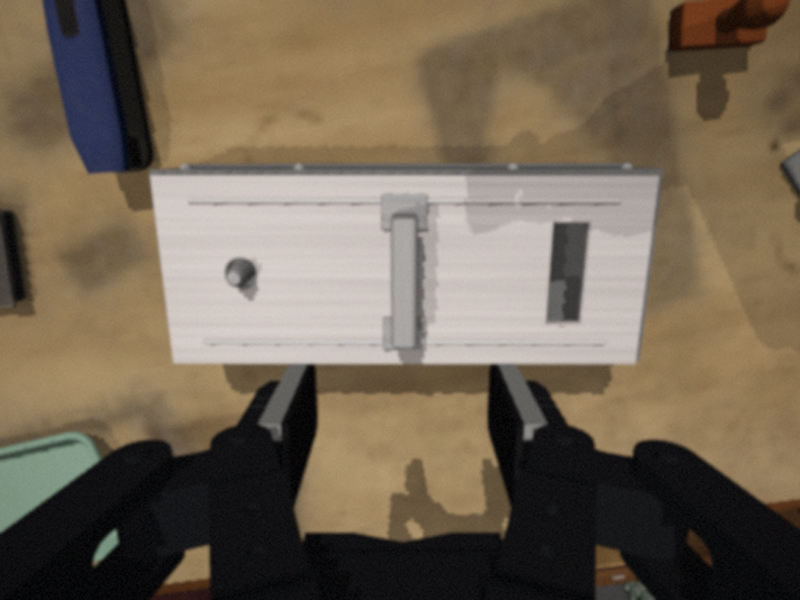

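Run:
```python
from h import *
import json,pickle
from scipy.optimize import least_squares
np.set_printoptions(suppress=True,precision=2)
D=[json.loads(l) for l in open('fk.jsonl')]
Q=np.array([d[0] for d in D]);P=np.array([d[1] for d in D])
rr=np.hypot(P[:,0],P[:,1]);z=P[:,2];print(Q[:,0]-np.arctan2(P[:,1],P[:,0]))
def f(p):
    a1,d,L1,L2,a3=p;a=Q[:,1];b=a+Q[:,2]
    return np.r_[a1+L1*np.sin(a)+L2*np.sin(b)+a3*np.cos(b)-rr, d+L1*np.cos(a)+L2*np.cos(b)-a3*np.sin(b)-z]
s=least_squares(f,[0,100,400,400,0]);print(s.x,s.fun)
g=lambda p:f([0,*p,0]);s=least_squares(g,[100,400,400]);print(s.x,s.fun)
s=pickle.load(open('pics/w8.pkl','rb'))
k=1.5625; h=lambda *p:(np.array(p)+.5)/k-.5
S4=ray('wrist',h((555,222),(588,222),(580,322),(547,322)),70,s);print('slot',S4.mean(0),np.linalg.norm(S4-np.roll(S4,-1,0),axis=1))
print('pin tip',ray('wrist',h((235,278)),87,s))
L=ray('wrist',h((151,172),(660,172),(638,363),(173,363)),70,s);print(L,L.mean(0))
```

```text
[-0. -0. -0. -0. -0. -0. -0. -0. -0. -0. -0. -0. -0. -0. -0. -0. -0.]
[ -1.11 -46.58 578.41 498.72  69.67] [-0.21  1.08  1.42  0.96  0.96 -1.03 -1.03 -0.76 -0.76  0.97  0.97  0.22
  0.22 -0.19 -0.19 -1.32 -1.32  0.26 -0.01 -0.01  0.06  0.06  0.03  0.03
 -0.05 -0.05 -0.05 -0.05 -0.05 -0.05 -0.01 -0.01 -0.05 -0.05]
[-27.21 490.26 489.76] [ 7.29 -1.77 -1.31  2.14  2.14 -0.26 -0.26 -0.97 -0.97  0.83  0.83  0.16
  0.16 -0.02 -0.02 -4.58 -4.58 -0.67  1.85  1.81 -1.54 -1.54 -1.26 -1.26
  0.39  0.39  0.32  0.32 -0.38 -0.38 -0.94 -0.94  1.92  1.92]
slot [572.04 -16.61  70.  ] [18.74 59.78 19.74 59.78]
pin tip [[603.6  169.37  87.  ]]
[[666.79 206.78  70.  ]
 [621.37 -71.72  70.  ]
 [508.81 -54.83  70.  ]
 [554.47 226.19  70.  ]] [587.86  76.61  70.  ]
```

```bash
cat > kin.py <<'E'
import numpy as np, json
from scipy.spatial.transform import Rotation as Ro
from scipy.optimize import least_squares
# params a1,d,L1,L2,a3,Lt,a5
def fk(q,p):
    a1,d,L1,L2,a3,Lt,a5=p
    A=Ro.from_euler('z',q[0]); B=A*Ro.from_euler('y',q[1]); C=A*Ro.from_euler('y',q[1]+q[2])
    W=C*Ro.from_euler('z',q[3])*Ro.from_euler('y',q[4])
    x=A.apply([a1,0,d])+B.apply([0,0,L1])+C.apply([a3,0,L2])+W.apply([a5,0,Lt])
    return x,W*Ro.from_euler('z',q[5]+np.pi/2)
lo=np.array([-2.63,-.92,.06,-1.3,0,-3.02]);hi=np.array([2.63,2.1,2.66,4.44,2.69,3.02])
def fit():
    D=[json.loads(l) for l in open('fk.jsonl')]
    def f(p): return np.concatenate([fk(d[0],p)[0]-d[1] for d in D]+[0.003*(np.array(p)-[0,150,490,490,0,190,0])])
    s=least_squares(f,[0,150,490,490,0,190,0]);
    ro=max((fk(d[0],s.x)[1].inv()*Ro.from_euler('xyz',d[2])).magnitude() for d in D)
    return s.x,np.abs(s.fun[:3*len(D)]).max(),ro
def ik(x,R,p,q0s):
    best=[]
    for q0 in q0s:
        def f(q):
            y,S=fk(q,p); return np.r_[(y-x)/100,(R.inv()*S).as_rotvec()]
        s=least_squares(f,np.clip(q0,lo+1e-3,hi-1e-3),bounds=(lo,hi))
        if np.abs(s.fun).max()<1e-3: best.append(s.x)
    u=[]
    for b in best:
        if not any(np.abs(b-c).max()<.02 for c in u): u.append(b)
    return u
E
python3 - <<'E'
from h import *; from kin import *
np.set_printoptions(suppress=True,precision=2)
log()
p,e,ro=fit();print(p,e,ro)
rng=np.random.default_rng(0)
q0s=[rng.uniform(lo,hi) for _ in range(60)]
def frame(z,y): z=z/np.linalg.norm(z); y=y/np.linalg.norm(y); return Ro.from_matrix(np.c_[np.cross(y,z),y,z])
def pose(g,z,y): R=frame(z,y); return g+R.apply([0,0,18.7]),R
cur=r.sense()['qpos'];print('cur',cur)
f=np.radians(33.6);F=np.array([np.cos(f),np.sin(f),0]);N=np.array([-np.sin(f),np.cos(f),0]);Z=np.array([0,0,1.])
for a in (30,):
  a=np.radians(a)
  for side in(1,-1):
    for sg in (1,-1):
      g=np.array([550,-253,48])+12*F
      t=pose(g,np.sin(a)*F-np.cos(a)*Z,sg*N)
      print('grasp',sg,t[1].apply([1,0,0]),*ik(*t,p,q0s),sep='\n ')
      # final
      b=np.radians(80.9 if side>0 else -99.1);D=np.array([np.cos(b),np.sin(b),0])
      # bolt frame->world: x=-Z, z=-D, y=z cross x
      y=np.cross(-D,-Z)
      t=pose(np.array([572.5,-17,105]),np.cos(a)*D-np.sin(a)*Z,sg*y)
      print('final side',side,sg,t[1].apply([1,0,0]),*ik(*t,p,q0s),sep='\n ')
E
```

```text
[  2.15 274.6  568.63 494.57  59.08 323.16   2.24] 1.4973854452393596 7.31030926557039e-16
cur [0.13 0.31 1.72 0.   1.11 1.86]
grasp
 1
 [-0.72 -0.48 -0.5 ]
 [-0.65  0.58  1.96  0.92  0.64  2.71]
final side
 1
 1
 [0.08 0.49 0.87]
 [-0.48  0.72  1.84  1.02  1.3  -1.  ]
grasp
 -1
 [0.72 0.48 0.5 ]
 [-0.65  0.58  1.96  0.92  0.64 -0.43]
final side
 1
 -1
 [-0.08 -0.49 -0.87]
 [-0.48  0.72  1.84  1.02  1.3   2.14]
grasp
 1
 [-0.72 -0.48 -0.5 ]
 [-0.65  0.58  1.96  0.92  0.64  2.71]
final side
 -1
 1
 [-0.08 -0.49  0.87]
 [ 0.38  0.78  1.69 -0.85  1.45 -2.14]
grasp
 -1
 [0.72 0.48 0.5 ]
 [-0.65  0.58  1.96  0.92  0.64 -0.43]
final side
 -1
 -1
 [ 0.08  0.49 -0.87]
 [ 0.38  0.78  1.69 -0.85  1.45  1.  ]
```

```bash
cat >> kin.py <<'E'
def frame(z,y): z=z/np.linalg.norm(z); y=y/np.linalg.norm(y); return Ro.from_matrix(np.c_[np.cross(y,z),y,z])
def follow(q,poses,p):
    out=[]
    for x,R in poses:
        def f(q_): 
            y,S=fk(q_,p); return np.r_[(y-x)/100,(R.inv()*S).as_rotvec()]
        s=least_squares(f,np.clip(q,lo+1e-4,hi-1e-4),bounds=(lo,hi)); q=s.x; out.append((q,np.abs(s.fun).max()))
    return out
E
python3 - <<'E'
from kin import *
from scipy.spatial.transform import Slerp
np.set_printoptions(suppress=True,precision=2)
p,_,_=fit()
f=np.radians(33.6);F=np.array([np.cos(f),np.sin(f),0]);N=np.array([-np.sin(f),np.cos(f),0]);Z=np.array([0,0,1.])
a=np.radians(30)
qg={1:[-0.65,0.58,1.96,0.92,0.64,2.71],-1:[-0.65,.58,1.96,.92,.64,-.43]}
for sg in(1,-1):
  R0=frame(np.sin(a)*F-np.cos(a)*Z,sg*N); b=np.radians(80.9);D=np.array([np.cos(b),np.sin(b),0])
  R1=frame(np.cos(a)*D-np.sin(a)*Z,sg*np.cross(-D,-Z))
  print('rot',np.degrees((R0.inv()*R1).as_rotvec()),np.degrees((R0.inv()*R1).magnitude()))
  sl=Slerp([0,1],Ro.concatenate([R0,R1]))
  g0=np.array([560,-246,200.]);g1=np.array([572.5,-17,200.])
  for t,(q,e) in zip(np.linspace(0,1,11),follow(qg[sg],[((1-t)*g0+t*g1+sl(t).apply([0,0,18.7]),sl(t)) for t in np.linspace(0,1,11)],p)): print(round(t,2),q,round(e,4),'z',sl(t).apply([0,0,1]),'boltx',(sl(t)*R0.inv()).apply(F))
E
```

```text
rot [-36.35  43.5  135.68] 147.04307964439866
0.0 [-0.66  0.34  1.89  0.69  0.85  3.02] 0.0065 z [ 0.42  0.28 -0.87] boltx [0.83 0.55 0.  ]
0.1 [-0.68  0.35  1.93  0.83  0.87  3.02] 0.1738 z [ 0.33  0.3  -0.9 ] boltx [ 0.91  0.41 -0.09]
0.2 [-0.69  0.35  2.    0.99  0.87  3.02] 0.3399 z [ 0.24  0.35 -0.91] boltx [ 0.94  0.26 -0.2 ]
0.3 [-0.68  0.34  2.09  1.19  0.83  3.02] 0.504 z [ 0.16  0.4  -0.9 ] boltx [ 0.93  0.12 -0.33]
0.4 [-0.65  0.33  2.18  1.42  0.78  3.02] 0.6609 z [ 0.09  0.47 -0.88] boltx [ 0.88  0.01 -0.47]
0.5 [-0.57  0.31  2.28  1.72  0.7   3.02] 0.8057 z [ 0.05  0.55 -0.83] boltx [ 0.79 -0.08 -0.61]
0.6 [-0.15  0.16  2.28  3.91  0.    1.64] 0.9927 z [ 0.02  0.63 -0.78] boltx [ 0.66 -0.14 -0.74]
0.7 [-0.11  0.15  2.29  4.02  0.    1.85] 1.0176 z [ 0.02  0.7  -0.71] boltx [ 0.51 -0.16 -0.85]
0.8 [-0.06  0.14  2.29  4.15  0.    2.05] 0.9763 z [ 0.04  0.77 -0.64] boltx [ 0.34 -0.14 -0.93]
0.9 [-0.02  0.14  2.29  4.29  0.    2.25] 0.8729 z [ 0.08  0.82 -0.57] boltx [ 0.17 -0.09 -0.98]
1.0 [0.02 0.13 2.29 4.44 0.   2.44] 0.794 z [ 0.14  0.86 -0.5 ] boltx [ 0. -0. -1.]
rot 
[... 366 characters left out ...]
 z [ 0.16  0.4  -0.9 ] boltx [ 0.93  0.12 -0.33]
0.4 [-0.51  0.43  1.73  0.52  1.2   1.1 ] 0.0 z [ 0.09  0.47 -0.88] boltx [ 0.88  0.01 -0.47]
0.5 [-0.5   0.46  1.71  0.56  1.27  1.32] 0.0 z [ 0.05  0.55 -0.83] boltx [ 0.79 -0.08 -0.61]
0.6 [-0.49  0.5   1.7   0.62  1.34  1.54] 0.0 z [ 0.02  0.63 -0.78] boltx [ 0.66 -0.14 -0.74]
0.7 [-0.49  0.52  1.71  0.69  1.38  1.74] 0.0 z [ 0.02  0.7  -0.71] boltx [ 0.51 -0.16 -0.85]
0.8 [-0.49  0.55  1.73  0.78  1.4   1.93] 0.0 z [ 0.04  0.77 -0.64] boltx [ 0.34 -0.14 -0.93]
0.9 [-0.49  0.56  1.77  0.88  1.4   2.11] 0.0 z [ 0.08  0.82 -0.57] boltx [ 0.17 -0.09 -0.98]
1.0 [-0.48  0.57  1.83  0.99  1.39  2.28] 0.0 z [ 0.14  0.86 -0.5 ] boltx [ 0. -0. -1.]
```

```bash
python3 -c "
from h import *
rel([553,-250,225],[np.pi,0,np.radians(33.6)])"
```

```text
d [ 1.85 32.9  -0.39] w [  0.   -0.2 -42.9] rows>= 5.3
```

jog_arm(series=[[[0.3,5.6,-0.1,0,0,-7.2,5],[0.6,11.2,-0.2,0,0,-14.4,5],[0.9,16.8,-0.3,0,0,-21.6,5],[1.2,22.4,-0.4,0,0,-28.8,5],[1.5,28,-0.4,0,-0.2,-36,5]]])

```text
clock: 9.5
eef_pos: [555.4, -202.7, 222.2]
tcp_rot: [-3.139, 0.005, 0.471]
contact_force: [0.6, -0.6, 0.3]
opening: 0.59
```

```bash
python3 -c "
from h import *
log();rel([553,-250,225],[np.pi,0,np.radians(33.6)])"
```

```text
d [-2.36  4.1  -0.28] w [-0.2  0.3 -6.6] rows>= 0.8
```

jog_arm(series=[[[-2.4,4.1,-0.3,0,0,-6.6,5],[-2.4,4.1,-0.3,0,0,-6.6,5],[-2.4,4.1,-0.3,0,0,-6.6,5]]])

```text
clock: 9.88
eef_pos: [552.9, -247.9, 225.2]
tcp_rot: [-3.138, 0.004, 0.58]
contact_force: [-0.9, -0.7, 0.1]
opening: 0.582
```

```bash
python3 -c "
from h import *
log();a,s=snap('wrist','w9');print(s['eef_pos'],s['tcp_rot'])
cv2.imwrite('pics/w9b.png',cv2.resize(a,(800,600),interpolation=cv2.INTER_CUBIC))"
```

```text
[ 552.88791549 -247.94679439  225.19775347] [-3.13808683  0.00392163  0.58015364]
```

View pics/w9b.png

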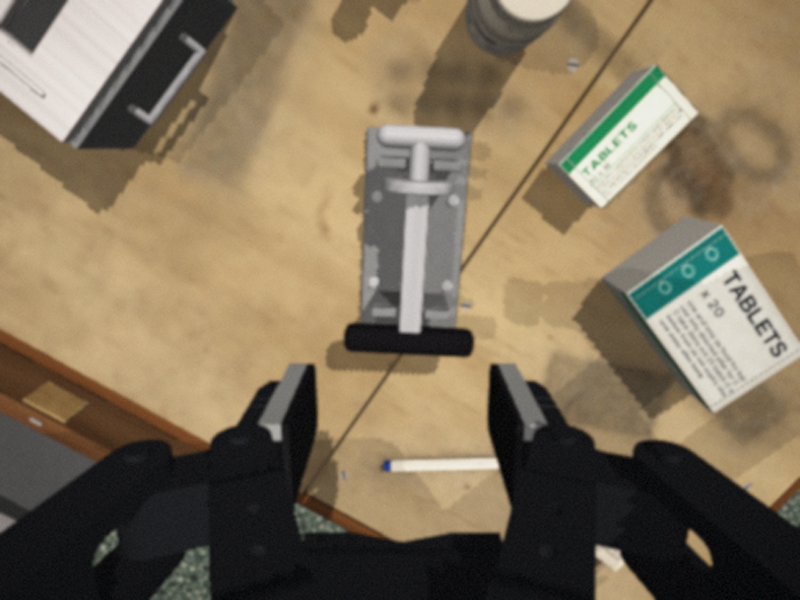

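Run:
```python
import cv2
a=cv2.imread('pics/w9.png')
cv2.imwrite('pics/w9c.png',cv2.resize(a[75:235,215:310],None,fx=3.75*1.0,fy=3.75,interpolation=cv2.INTER_CUBIC))
```

```text
(no output)
```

View pics/w9c.png

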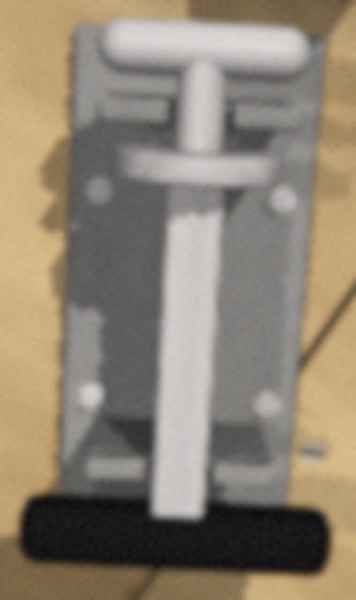

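Run:
```python
from h import *
import pickle
np.set_printoptions(suppress=True,precision=1)
s=pickle.load(open('pics/w9.pkl','rb'))
f=lambda *p:(np.array(p)+.5)/3.75-.5+[215,75]
A=ray('wrist',f((193.5,220),(178,510)),55,s);v=A[0]-A[1];print('shank',A,np.degrees(np.arctan2(v[1],v[0])))
B=ray('wrist',f((23,532),(328,543)),52,s);w=B[0]-B[1];print('bar',B,B.mean(0),np.linalg.norm(w),np.degrees(np.arctan2(w[1],w[0]))-90)
H=ray('wrist',f((103,42),(310,48)),50,s);w=H[0]-H[1];print('head',H.mean(0),np.linalg.norm(w),np.degrees(np.arctan2(w[1],w[0]))-90)
v=H.mean(0)-B.mean(0);print(np.linalg.norm(v[:2]),np.degrees(np.arctan2(v[1],v[0])))
u=v/np.linalg.norm(v)
print('shank mid from head',H.mean(0)-70*u,'from bar',B.mean(0)+56*u)
```

```text
shank [[ 584.2 -235.9   55. ]
 [ 518.5 -274.7   55. ]] 30.5706730824994
bar [[ 489.5 -244.    52. ]
 [ 531.9 -314.3   52. ]] [ 510.7 -279.1   52. ] 82.12781933662777 31.102301433785996
head [ 620.7 -215.6   50. ] 50.26154345520744 31.631508228747094
126.97515896258167 30.032266389193815
shank mid from head [ 560.1 -250.6   51.1] from bar [ 559.2 -251.1   51.1]
```

```bash
cat > pl.py <<'E'
from h import *; from kin import *
np.set_printoptions(suppress=True,precision=2)
f=np.radians(31);F=np.array([np.cos(f),np.sin(f),0]);N=np.array([-np.sin(f),np.cos(f),0]);Z=np.array([0,0,1.])
a=np.radians(30)
Rg=frame(np.sin(a)*F-np.cos(a)*Z,-N); g=np.array([568,-246,48.])
tz=Rg.apply([0,0,1])
b=np.radians(80.9);D=np.array([np.cos(b),np.sin(b),0])
Rf=frame(np.cos(a)*D-np.sin(a)*Z,-np.cross(-D,-Z))
E
python3 - <<'E'
from pl import *
log();p,e,ro=fit();print(p,e)
print(g+18.7*tz-120*tz);rel(g+18.7*tz-120*tz,Rg.as_matrix())
E
```

```text
[-12.48 254.9  566.95 494.21  57.97 303.02 -12.66] 1.5253854342105058
[ 524.58 -272.09  135.73]
d [-3.7   0.52  8.98] w [-0.8 30.2  2.2] rows>= 2.9
```

jog_arm(series=[[[-1,0.1,1.5,-0.2,8,0.6,4.5],[-1.9,0.3,4,-0.4,16,1.2,4.5],[-2.8,0.4,6.5,-0.6,24,1.7,4.5],[-3.7,0.5,9,-0.8,30.2,2.2,4.5],[-3.7,0.5,9,-0.8,30.2,2.2,4.5]]])

```text
clock: 10.55
eef_pos: [522.7, -271.6, 133.8]
tcp_rot: [-3.137, -0.523, 0.537]
contact_force: [-0.9, 0.1, -0.5]
opening: 0.528
```

Run:
```python
from pl import *
log();p,e,ro=fit();print(p,e,ro);rel(g+18.7*tz-120*tz,Rg.as_matrix());rel(g+18.7*tz,Rg.as_matrix())
a,s=snap('wrist','w10')
```

```text
[  8.85 287.61 568.58 494.69  58.78 336.34   9.22] 1.494458162297832 7.817949790037898e-16
d [ 0.21  0.14 -0.1 ] w [-0.2  0.1 -0.2] rows>= 0.0
d [ 0.23  0.17 11.9 ] w [-0.2  0.1 -0.2] rows>= 1.9
```

View pics/w10.png

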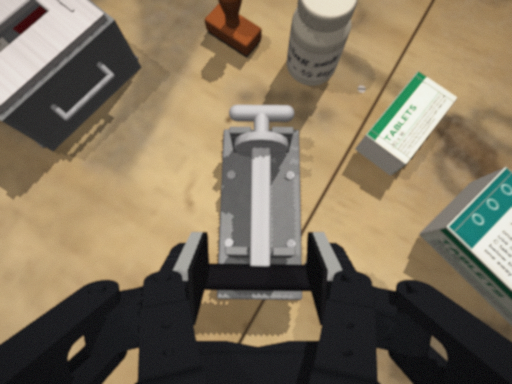

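jog_arm(newtons=100, series=[[[0.2,0.17,4,0,0,0,4.5],[0.2,0.17,8,0,0,0,4.5],[0.2,0.17,10.5,0,0,0,4.5],[0.2,0.17,11.9,0,0,0,4.5],[0.2,0.17,11.9,0,0,0,4.5]]])

```text
clock: 11.22
eef_pos: [579.6, -242.1, 34.8]
tcp_rot: [3.139, -0.524, 0.545]
contact_force: [-0.3, -1.1, -0.3]
opening: 0.529
```

Run:
```python
from pl import *
log();rel(g+18.7*tz,Rg.as_matrix());print(r.sense()['eef_pos'])
a,s=snap('wrist','w11')
```

```text
d [-0.37 -0.27  0.13] w [ 0.  -0.   0.2] rows>= 0.1
[ 579.61 -242.14   34.76]
```

View pics/w11.png

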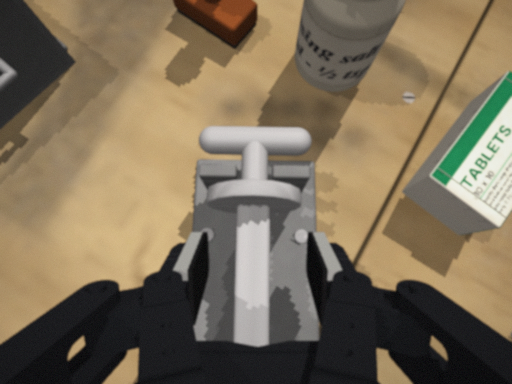

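jog_arm(series=[[[-0.3,-0.25,0.1,0,0,0,4.5],[-0.3,-0.25,0.1,0,0,0,3],[-0.3,-0.25,0.1,0,0,0,1],[-0.3,-0.25,0.1,0,0,0,1],[-0.3,-0.25,0.1,0,0,0,1]]])

```text
clock: 11.9
eef_pos: [575.5, -242.4, 32.7]
tcp_rot: [3.139, -0.525, 0.543]
contact_force: [-3.2, -0.0, 6.2]
opening: 0.147
```

jog_arm(series=[[[0,0,0,0,0,0,1]]])

```text
clock: 12.02
eef_pos: [575.5, -242.4, 32.7]
tcp_rot: [3.139, -0.525, 0.543]
contact_force: [-4.3, 0.0, 5.9]
opening: 0.139
```

Run:
```python
from pl import *
log();rel(g+18.7*tz,Rg.as_matrix());s=r.sense();print(s['eef_pos'],s['contact_force'],s['wrist_torque'])
a,s=snap('wrist','w12')
```

```text
d [ 0.05 -0.08  0.13] w [ 0.1 -0.1  0.1] rows>= 0.0
[ 575.49 -242.41   32.67] [-4.28  0.04  5.88] [0.1  0.31 0.17]
```

View pics/w12.png

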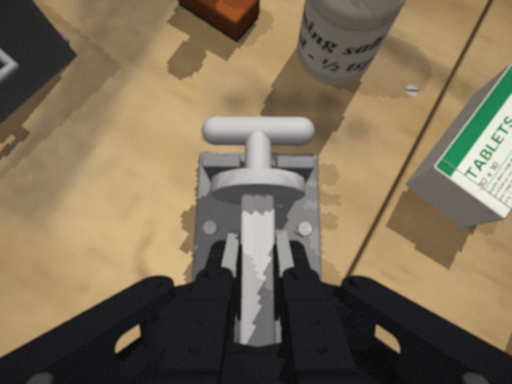

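jog_arm(series=[[[0.5,0,-0.87,0,0,0,1],[1.5,0,-2.6,0,0,0,1],[3.5,0,-6.06,0,0,0,1],[6,0,-10.4,0,0,0,1],[8,0,-13.9,0,0,0,1]]])

```text
clock: 12.7
eef_pos: [574.7, -242.2, 194.5]
tcp_rot: [3.138, -0.523, 0.543]
contact_force: [0.1, -0.4, -4.0]
opening: 0.142
```

Run:
```python
from pl import *
log();s=r.sense();print(s['eef_pos'],s['contact_force'],s['wrist_torque'],s['opening'],s['qpos'])
a,s=snap('wrist','w13')
```

```text
[ 574.74 -242.21  194.5 ] [ 0.13 -0.39 -3.97] [-0.17  0.34 -0.03] 0.14231648163571925 [-0.66  0.32  1.89  0.67  0.84 -0.06]
```

View pics/w13.png

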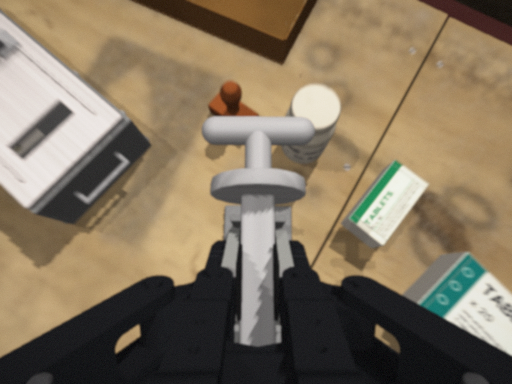

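Run:
```python
from pl import *
import pickle
s=pickle.load(open('pics/w13.pkl','rb'))
R0=Ro.from_euler('xyz',s['tcp_rot'])
for d in (58,61,64): 
  c=np.array([d*.866,0,-18.7+d*.5]); y=np.array([0,26,0])
  print(d,proj('wrist',[s['eef_pos']+R0.apply(c+k*y) for k in(0,1,-1)],s).round(1).tolist())
for th in (28,32):
  d=61;t=np.radians(th);c=np.array([d*np.cos(t),0,-18.7+d*np.sin(t)]);print(th,proj('wrist',[s['eef_pos']+R0.apply(c+k*y) for k in(0,1,-1)],s).round(1).tolist())
p,_,_=fit()
from scipy.spatial.transform import Slerp
g0=s['eef_pos']-R0.apply([0,0,18.7]); g1=np.array([572.6,-16.9,220.])
print('Rf',Rf.as_euler('xyz'));print((R0.inv()*Rf).as_rotvec(True))
w=(R0.inv()*Rf).as_rotvec()
ts=np.arange(0,16)/15
P=[]
for t in ts:
  R=R0*Ro.from_rotvec(w*t); P.append((g0*(1-t)+g1*t+R.apply([0,0,18.7]),R))
for t,(q,e),(x,R) in zip(ts,follow(s['qpos'],P,p),P):
  print(round(t,2),q,round(e,3),'shift',(R0.inv().apply(x-s['eef_pos'])/10).round(2),'w',np.degrees(w*t).round(1))
print(P[-1][0])
```

```text
58 [[258.5, 137.1], [315.3, 137.1], [201.8, 137.1]]
61 [[258.5, 131.0], [315.0, 131.0], [202.0, 131.1]]
64 [[258.5, 125.0], [314.7, 125.0], [202.3, 125.1]]
28 [[258.5, 129.2], [315.8, 129.2], [201.3, 129.2]]
32 [[258.5, 133.0], [314.2, 133.0], [202.7, 133.0]]
Rf [-3.14  1.05 -1.73]
[ 35.84 -45.54 133.36]
0.0 [-0.66  0.32  1.89  0.67  0.84 -0.06] 0.0 shift [0. 0. 0.] w [ 0. -0.  0.]
0.07 [-0.62  0.32  1.86  0.59  0.89  0.18] 0.0 shift [ 0.65 -1.38  0.35] w [ 2.4 -3.   8.9]
0.13 [-0.59  0.33  1.83  0.54  0.95  0.41] 0.0 shift [ 1.32 -2.77  0.69] w [ 4.8 -6.1 17.8]
0.2 [-0.56  0.35  1.8   0.51  1.01  0.61] 0.0 shift [ 2.01 -4.17  1.03] w [ 7.2 -9.1 26.7]
0.27 [-0.54  0.37  1.77  0.49  1.08  0.8 ] 0.0 shift [ 2.71 -5.58  1.35] w [  9.6 -12.1  35.6]
0.33 [-0.53  0.39  1.74  0.49  1.15  0.97] 0.0 shift [ 3.44 -7.    1.68] w [ 11.9 -15.2  44.5]
0.4 [-0.52  0.42  1.72  0.5   1.21  1.13] 0.0 shift [ 4.18 -8.41  1.99] w [ 14.3 -18.2  53.3]
0.47 [-0.51  0.44  1.7   0.53  1.27  1.28] 0.0 shift [ 4.95 -9.82  2.3 ] w [ 16.7 -21.3  62.2]
0.53 [-0.51  0.47  1.69  0.56  1.32  1.43] 0.0 shift [  5.73 -11.22   2.61] w [ 19.1 -24.3  71.1]
0.6 [-0.5   0.49  1.68  0.6   1.36  1.57] 0.0 shift [  6.54 -12.62   2.91] w [ 21.5 -27.3  80. ]
0.67 [-0.5   0.51  1.68  0.65  1.39  1.7 ] 0.0 shift [  7.36 -14.     3.22] w [ 23.9 -30.4  88.9]
0.73 [-0.51  0.52  1.69  0.7   1.41  1.83] 0.0 shift [  8.19 -15.37   3.52] w [ 26.3 -33.4  97.8]
0.8 [-0.51  0.54  1.71  0.76  1.43  1.95] 0.0 shift [  9.04 -16.72   3.83] w [ 28.7 -36.4 106.7]
0.87 [-0.51  0.55  1.74  0.83  1.43  2.07] 0.0 shift [  9.9  -18.05   4.14] w [ 31.1 -39.5 115.6]
0.93 [-0.51  0.56  1.77  0.89  1.43  2.19] 0.0 shift [ 10.77 -19.36   4.46] w [ 33.5 -42.5 124.5]
1.0 [-0.51  0.56  1.81  0.97  1.42  2.3 ] 0.0 shift [ 11.64 -20.65   4.78] w [ 35.8 -45.5 133.4]
[575.16  -0.91 210.65]
```

jog_arm(series=[[[0.65,-1.38,0.35,2.4,-3,8.9,1],[1.32,-2.77,0.69,4.8,-6.1,17.8,1],[2.01,-4.17,1.03,7.2,-9.1,26.7,1],[2.71,-5.58,1.35,9.6,-12.1,35.6,1],[3.44,-7,1.68,11.9,-15.2,44.5,1]]])

```text
clock: 13.38
eef_pos: [571.3, -161.9, 195.1]
tcp_rot: [-2.695, -0.07, -0.187]
contact_force: [-0.1, 1.3, -3.2]
opening: 0.147
```

```bash
cat > step.py <<'E'
from pl import *
def steps(g1,R1,n):
    s=r.sense(); R0=Ro.from_euler('xyz',s['tcp_rot']); g0=s['eef_pos']-R0.apply([0,0,18.7])
    w=(R0.inv()*R1).as_rotvec(); print('now',s['eef_pos'],'tot',np.degrees(w).round(1),s['contact_force'],s['opening'])
    for i in range(1,min(n,5)+1):
        t=i/n; R=R0*Ro.from_rotvec(w*t); x=g0*(1-t)+g1*t+R.apply([0,0,18.7])
        print((R0.inv().apply(x-s['eef_pos'])/10).round(2).tolist(),np.degrees(w*t).round(1).tolist())
E
python3 -c "
from step import *
log();steps(np.array([572.6,-16.9,220]),Rf,10)"
```

```text
now [ 571.34 -161.92  195.07] tot [ 23.9 -30.3  88.6] [-0.09  1.25 -3.16] 0.14724823561247785
[-0.33, -1.49, 0.56] [2.4, -3.0, 8.9]
[-0.65, -2.99, 1.11] [4.8, -6.1, 17.7]
[-0.95, -4.5, 1.65] [7.2, -9.1, 26.6]
[-1.23, -6.02, 2.19] [9.6, -12.1, 35.4]
[-1.49, -7.54, 2.72] [11.9, -15.1, 44.3]
```

jog_arm(series=[[[-0.33,-1.49,0.56,2.4,-3,8.9,1],[-0.65,-2.99,1.11,4.8,-6.1,17.7,1],[-0.95,-4.5,1.65,7.2,-9.1,26.6,1],[-1.23,-6.02,2.19,9.6,-12.1,35.4,1],[-1.49,-7.54,2.72,11.9,-15.1,44.3,1]]])

```text
clock: 14.0
eef_pos: [570.9, -80.9, 201.7]
tcp_rot: [-2.617, 0.54, -0.754]
contact_force: [-0.1, 0.0, -3.5]
opening: 0.145
```

```bash
python3 -c "
from step import *
log();steps(np.array([572.6,-16.9,220]),Rf,5)"
```

```text
now [570.88 -80.95 201.73] tot [ 11.9 -15.2  44.3] [-0.07  0.05 -3.52] 0.14457399784197977
[-1.01, -0.85, 0.96] [2.4, -3.0, 8.9]
[-2.01, -1.72, 1.9] [4.8, -6.1, 17.7]
[-2.99, -2.59, 2.85] [7.2, -9.1, 26.6]
[-3.95, -3.47, 3.78] [9.5, -12.2, 35.4]
[-4.89, -4.36, 4.7] [11.9, -15.2, 44.3]
```

jog_arm(series=[[[-1.01,-0.85,0.96,2.4,-3,8.9,1],[-2.01,-1.72,1.9,4.8,-6.1,17.7,1],[-2.99,-2.59,2.85,7.2,-9.1,26.6,1],[-3.95,-3.47,3.78,9.5,-12.2,35.4,1],[-4.89,-4.36,4.7,11.9,-15.2,44.3,1]]])

```text
clock: 14.62
eef_pos: [574.9, -1.0, 210.4]
tcp_rot: [3.14, 1.047, -1.731]
contact_force: [-0.3, 0.6, -2.4]
opening: 0.145
```

jog_arm(series=[[[0,0,0,0,0,0,1],[0,0,0,0,0,0,1]]])

```text
clock: 14.88
eef_pos: [575.2, -1.7, 210.7]
tcp_rot: [-3.129, 1.044, -1.712]
contact_force: [-0.1, -0.5, -4.4]
opening: 0.148
```

```bash
python3 -c "
from step import *
log();steps(np.array([572.6,-16.9,220]),Rf,1)
a,s=snap('wrist','w14'); snap('top','t14'); b,_=snap('scene','s14')
cv2.imwrite('pics/s14c.png',cv2.resize(b[120:270,160:360],None,fx=4,fy=4,interpolation=cv2.INTER_CUBIC))
"
```

```text
now [575.18  -1.7  210.74] tot [ 0.1 -0.2  0.5] [-0.11 -0.54 -4.44] 0.14787685115481727
[-0.03, 0.01, 0.07] [0.1, -0.2, 0.5]
```

View pics/w14.png

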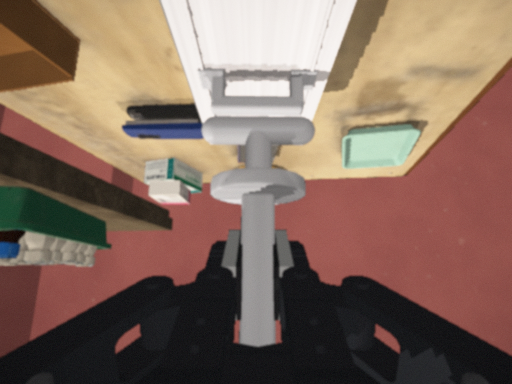

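View pics/s14c.png

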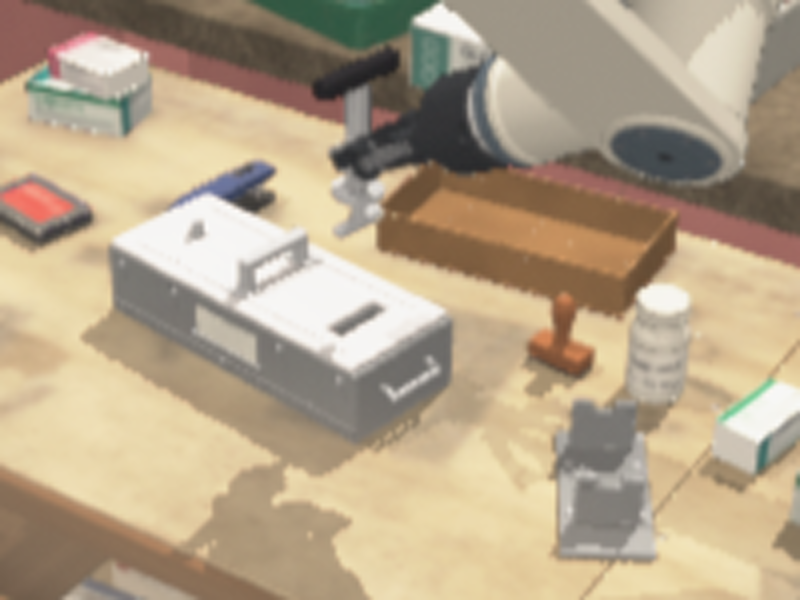

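Run:
```python
from pl import *
import pickle
s=pickle.load(open('pics/w14.pkl','rb'))
R0=Ro.from_euler('xyz',s['tcp_rot'])
hd=s['eef_pos']+R0.apply([61*.866,0,11.8]);bx=R0.apply([.866,0,.5]);y=R0.apply([0,1,0])
top=hd-bx*(70+65)
print('head',hd,'boltx',bx,'y',y)
L=dict(head=hd,h1=hd+26*y,h2=hd-26*y,bar=hd-126*bx,b1=hd-126*bx+42*y,b2=hd-126*bx-42*y,col=hd-24*bx,slot=np.array([572.5,-16.9,70]))
for n in('scene','top'):
  for k,v in L.items(): print(n,k,proj(n,v)[0].round(1), ((proj(n,v)[0]-[160,120])*4).round(0))
b=cv2.imread('pics/t14.png');cv2.imwrite('pics/t14c.png',cv2.resize(b[150:225,195:295],None,fx=8,fy=8,interpolation=cv2.INTER_CUBIC))
b=cv2.imread('pics/s14.png');cv2.imwrite('pics/s14d.png',cv2.resize(b[125:185,220:290],None,fx=10,fy=10,interpolation=cv2.INTER_CUBIC))
```

```text
head [573.02 -17.9  159.14] boltx [ 0.01 -0.   -1.  ] y [-0.99  0.15 -0.01]
scene head [249.5 174.8] [358. 219.]
scene h1 [243.7 178. ] [335. 232.]
scene h2 [255.1 171.8] [380. 207.]
scene bar [249.3 137.9] [357.  72.]
scene b1 [239.4 142.6] [318.  90.]
scene b2 [258.7 133.4] [395.  54.]
scene col [249.4 168.1] [358. 192.]
scene slot [249.1 198.9] [356. 316.]
top head [244.3 187.1] [337. 268.]
top h1 [243.2 193.9] [333. 295.]
top h2 [245.5 180.4] [342. 241.]
top bar [244.1 181.8] [336. 247.]
top b1 [242.  193.7] [328. 295.]
top b2 [246.2 169.9] [345. 200.]
top col [244.3 186.2] [337. 265.]
top slot [244.1 190.6] [337. 282.]
```

View pics/t14c.png

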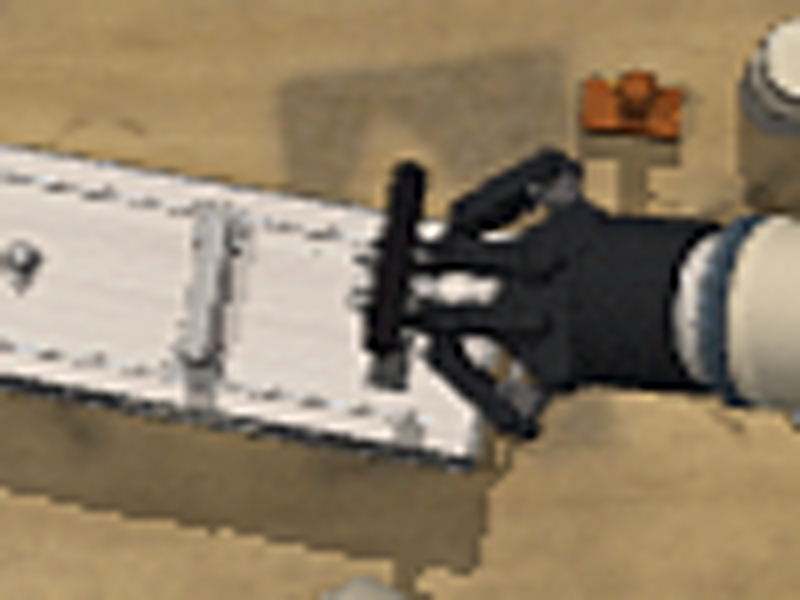

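View pics/s14d.png

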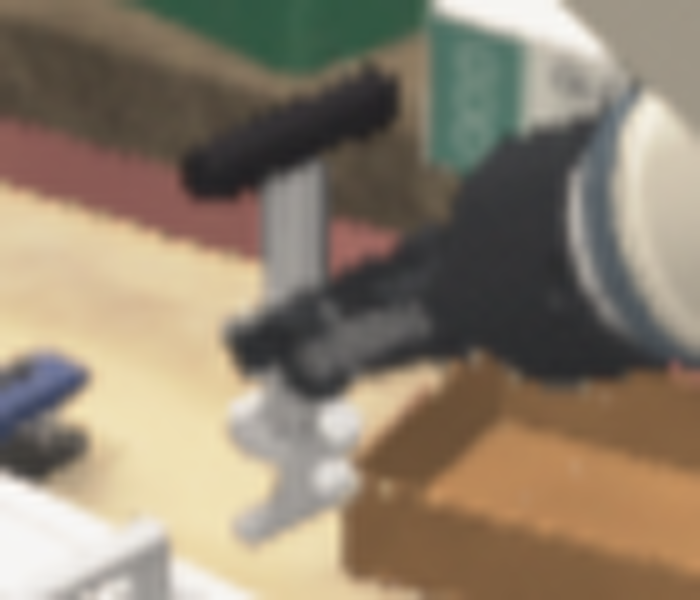

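jog_arm(series=[[[1,0.06,0.7,0,0,0.3,1],[2.5,0.06,1.6,0,0,0.3,1],[4.2,0.06,2.55,0,0,0.3,1],[6.2,0.06,3.7,0,0,0.3,1],[6.2,0.06,3.7,0,0,0.3,1]]])

```text
clock: 15.65
eef_pos: [573.8, 0.4, 136.1]
tcp_rot: [3.132, 1.047, -1.737]
contact_force: [0.1, -0.3, -3.0]
opening: 0.147
```

```bash
cat > hd.py <<'E'
from pl import *
def head(name):
    s=r.sense(); log()
    R0=Ro.from_euler('xyz',s['tcp_rot']);hd=s['eef_pos']+R0.apply([61*.866,0,11.8]);bx=R0.apply([.866,0,.5]);y=R0.apply([0,1,0])
    print('head',hd,'boltx',bx,'y',y,'ang',np.degrees(np.arctan2(y[1],y[0])),'F',s['contact_force'],s['wrist_torque'],s['opening'])
    b,_=snap('scene',name+'s');cv2.imwrite(f'pics/{name}sc.png',cv2.resize(b[120:220,200:320],None,fx=6,fy=6,interpolation=cv2.INTER_CUBIC))
    print('pred',[((proj('scene',v)[0]-[200,120])*6).round(0).tolist() for v in (hd,hd+26*y,hd-26*y,hd-126*bx,np.array([572.5,-16.9,70]))])
E
python3 -c "
from hd import *
head('d1')"
```

```text
head [570.99 -15.5   84.46] boltx [-0.  0. -1.] y [-0.99  0.16  0.  ] ang 170.96479260298207 F [ 0.08 -0.26 -3.01] [-0.85  0.11  0.01] 0.14744544595733347
pred [[291.0, 451.0], [257.0, 470.0], [324.0, 432.0], [292.0, 241.0], [294.0, 474.0]]
```

View pics/d1sc.png

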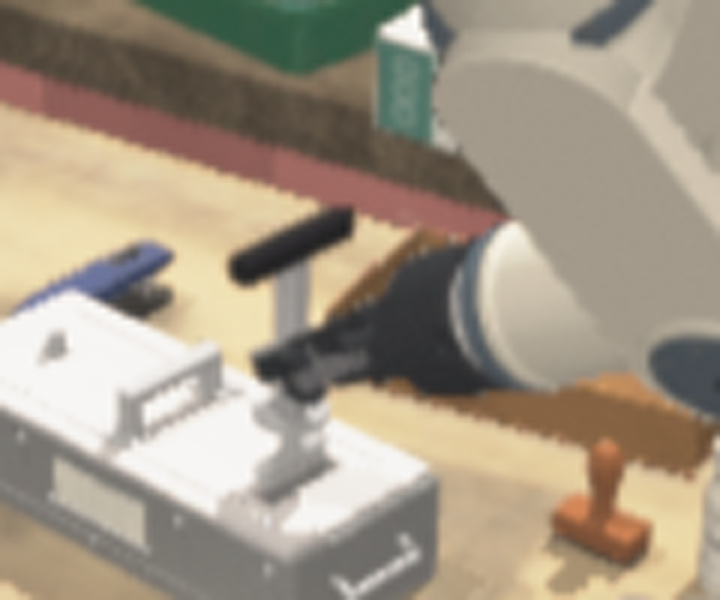

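jog_arm(series=[[[0.06,-0.17,-0.1,0,0,0,1],[0.4,-0.17,0.1,0,0,0,1],[0.4,-0.17,0.1,0,0,0,1]]])

```text
clock: 16.08
eef_pos: [576.3, -1.5, 134.7]
tcp_rot: [3.141, 1.046, -1.729]
contact_force: [-0.5, -0.3, -3.7]
opening: 0.144
```

```bash
python3 -c "
from hd import *
head('d2')"
```

```text
head [573.75 -17.53  83.06] boltx [-0. -0. -1.] y [-0.99  0.16  0.  ] ang 170.96114482877584 F [-0.53 -0.29 -3.67] [-0.77  0.08  0.06] 0.144372611296922
pred [[297.0, 452.0], [263.0, 472.0], [330.0, 433.0], [297.0, 243.0], [294.0, 474.0]]
```

View pics/d2sc.png

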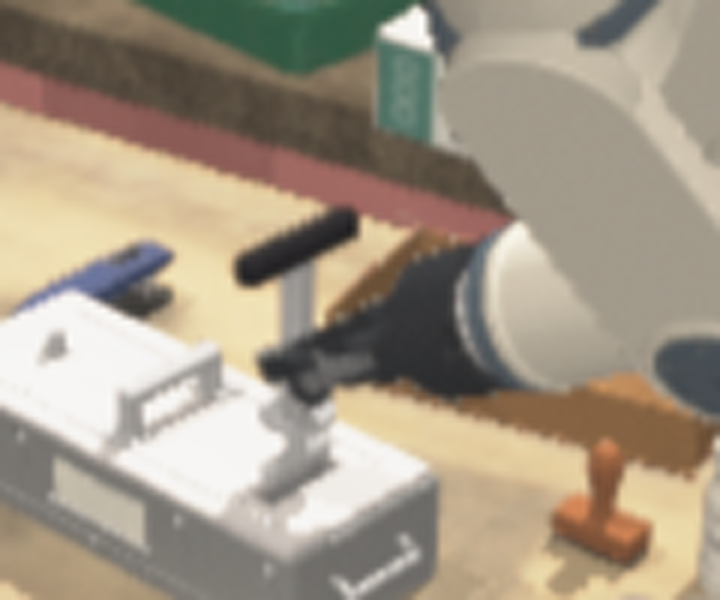

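jog_arm(series=[[[0,0.1,0.04,0,0,0,1],[0.6,0.1,0.4,0,0,0,1],[1,0.1,0.62,0,0,0,1],[1,0.1,0.62,0,0,0,1]]])

```text
clock: 16.62
eef_pos: [575.1, -0.8, 122.2]
tcp_rot: [3.138, 1.047, -1.732]
contact_force: [-0.0, 0.3, -3.0]
opening: 0.144
```

```bash
python3 -c "
from hd import *
head('d3')"
```

```text
head [572.45 -16.79  70.6 ] boltx [-0. -0. -1.] y [-0.99  0.16  0.  ] ang 170.960770550064 F [-0.04  0.34 -2.96] [-0.87  0.14 -0.01] 0.14358388953523174
pred [[294.0, 473.0], [261.0, 492.0], [327.0, 454.0], [295.0, 265.0], [294.0, 474.0]]
```

View pics/d3sc.png

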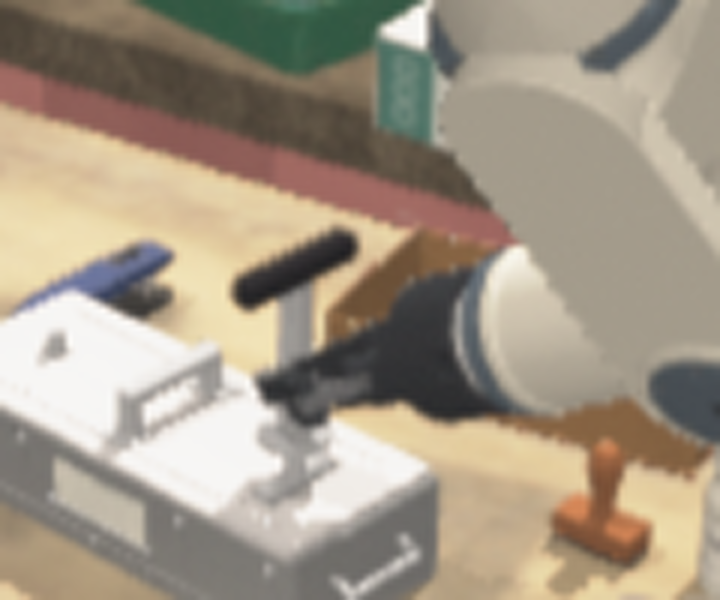

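jog_arm(series=[[[0.5,0,0.3,0,0,0,1],[1,0,0.58,0,0,0,1],[1.5,0,0.87,0,0,0,1],[1.8,0,1.04,0,0,0,1],[1.8,0,1.04,0,0,0,1]]])

```text
clock: 17.3
eef_pos: [575.2, -0.8, 101.7]
tcp_rot: [3.138, 1.047, -1.731]
contact_force: [-0.3, -0.2, -2.9]
opening: 0.145
```

```bash
python3 -c "
from hd import *
head('d4')"
```

```text
head [572.56 -16.86  50.05] boltx [-0. -0. -1.] y [-0.99  0.16  0.  ] ang 170.95866952740516 F [-0.33 -0.18 -2.89] [-0.79  0.12  0.01] 0.14458255629552422
pred [[294.0, 505.0], [261.0, 524.0], [327.0, 485.0], [295.0, 300.0], [294.0, 474.0]]
```

View pics/d4sc.png

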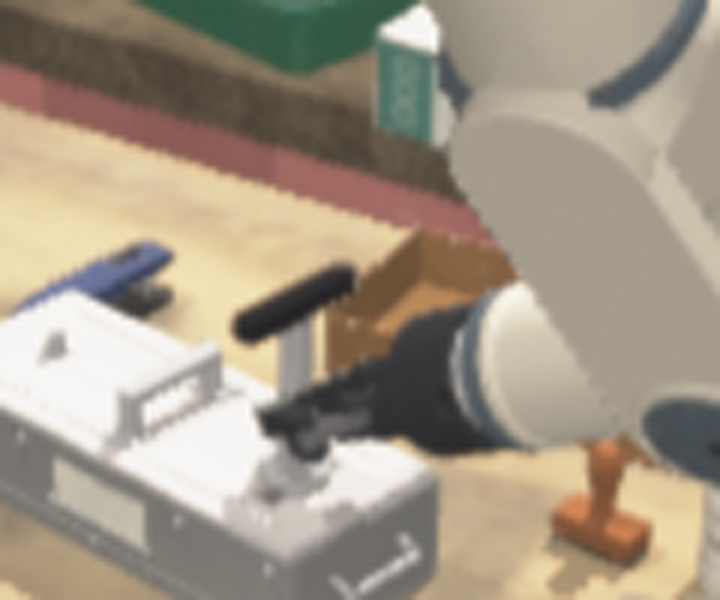

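jog_arm(series=[[[0.25,0,0.14,0,0,0,1],[0.25,0,0.14,0,0,0,1]]])

```text
clock: 17.6
eef_pos: [575.3, -1.0, 99.1]
tcp_rot: [3.14, 1.046, -1.73]
contact_force: [-0.4, -0.2, -3.0]
opening: 0.141
```

jog_arm(series=[[[0.09,0,0.05,0,0,0,1],[0.09,0,0.05,0,0,0,1]]])

```text
clock: 17.85
eef_pos: [575.4, -0.9, 98.5]
tcp_rot: [3.14, 1.047, -1.73]
contact_force: [-1.4, -0.1, -0.7]
opening: 0.145
```

jog_arm(series=[[[0.05,0,0.03,0,0,0,1],[0.05,0,0.03,0,0,0,1]]])

```text
clock: 18.1
eef_pos: [575.4, -0.9, 98.4]
tcp_rot: [3.141, 1.048, -1.729]
contact_force: [-2.3, -2.1, 4.6]
opening: 0.141
```

jog_arm(series=[[[0,0,0,0,0,0,2],[0,0,0,0,0,0,3],[0,0,0,0,0,0,4.5],[0,0,0,0,0,0,4.5]]])

```text
clock: 18.6
eef_pos: [575.3, -0.9, 97.5]
tcp_rot: [3.14, 1.046, -1.73]
contact_force: [-0.3, 0.2, 0.3]
opening: 0.527
```

```bash
python3 -c "
from hd import *
head('d5');snap('wrist','d5w')"
```

```text
head [572.69 -16.95  45.85] boltx [-0. -0. -1.] y [-0.99  0.16  0.  ] ang 170.9607457413389 F [-0.27  0.25  0.28] [-0.43  0.11  0.02] 0.5271315922902607
pred [[295.0, 511.0], [261.0, 531.0], [327.0, 492.0], [295.0, 307.0], [294.0, 474.0]]
```

View pics/d5sc.png

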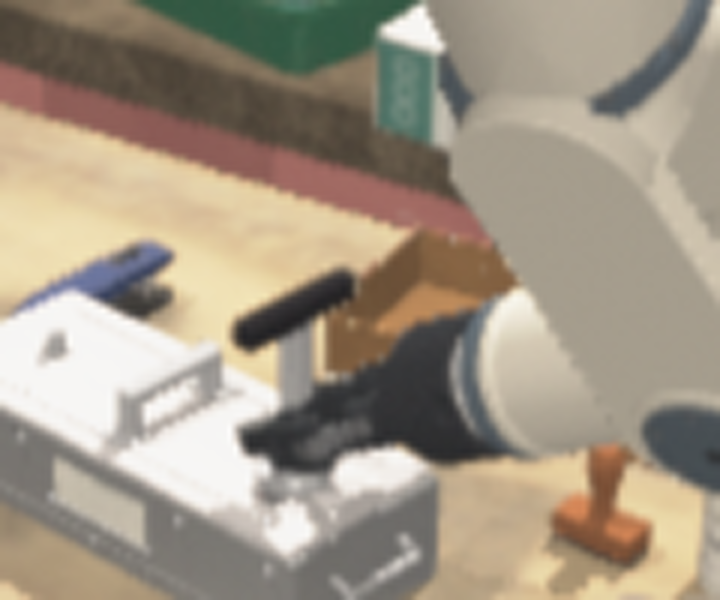

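View pics/d5w.png

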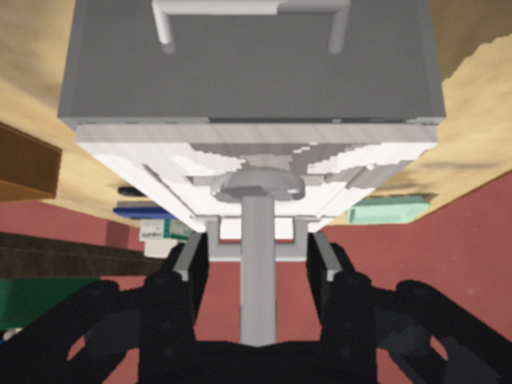

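jog_arm(series=[[[0,0,-2,0,0,0,4.5],[0,0,-5,0,0,0,4.5],[0,0,-9,0,0,0,4.5],[0,0,-13,0,0,0,4.5],[0,0,-13,0,0,0,4.5]]])

```text
clock: 19.32
eef_pos: [558.4, -115.8, 164.4]
tcp_rot: [-3.136, 1.044, -1.727]
contact_force: [0.5, 0.4, -0.7]
opening: 0.531
```

Run:
```python
from pl import *
log();a,s=snap('wrist','w15');print(s['contact_force'])
p,_,_=fit();print(p)
R0=Ro.from_euler('xyz',s['tcp_rot'])
for yaw in(-9.1,170.9):
  R1=Ro.from_euler('xyz',[np.pi,0,np.radians(yaw)]);w=(R0.inv()*R1).as_rotvec();print(yaw,np.degrees(w),np.degrees(np.linalg.norm(w)))
  n=10;ts=np.arange(1,n+1)/n
  P=[(s['eef_pos']*(1-t)+t*np.array([572.6,-17,235])+[0,0,70*np.sin(np.pi*t)],R0*Ro.from_rotvec(w*t)) for t in ts]
  for t,(q,e),(x,R) in zip(ts,follow(s['qpos'],P,p),P): print(t,q,round(e,3),(R0.inv().apply(x-s['eef_pos'])/10).round(2).tolist(),np.degrees(w*t).round(1).tolist(),x)
```

```text
[ 0.48  0.35 -0.65]
[ -2.15 293.58 573.66 496.37  60.83 344.52   0.33]
-9.1 [-46.75  46.43 -81.01] 104.42358682160283
0.1 [-0.62  0.62  1.67  0.77  1.52  2.18] 0.0 [-2.98, 0.01, -0.58] [-4.7, 4.6, -8.1] [ 559.82 -105.95  193.09]
0.2 [-0.57  0.56  1.63  0.69  1.54  2.14] 0.0 [-5.78, 0.02, -1.05] [-9.3, 9.3, -16.2] [561.24 -96.07 219.66]
0.3 [-0.51  0.51  1.6   0.61  1.55  2.09] 0.0 [-8.23, 0.03, -1.32] [-14.0, 13.9, -24.3] [562.66 -86.18 242.21]
0.4 [-0.44  0.46  1.58  0.53  1.54  2.03] 0.0 [-10.2, 0.05, -1.31] [-18.7, 18.6, -32.4] [564.08 -76.3  259.21]
0.5 [-0.38  0.42  1.57  0.44  1.52  1.97] 0.0 [-11.61, 0.06, -0.98] [-23.4, 23.2, -40.5] [565.5  -66.42 269.7 ]
0.6 [-0.31  0.38  1.58  0.36  1.48  1.91] 0.0 [-12.43, 0.08, -0.3] [-28.0, 27.9, -48.6] [566.92 -56.53 273.33]
0.7 [-0.24  0.35  1.6   0.27  1.42  1.84] 0.0 [-12.68, 0.1, 0.71] [-32.7, 32.5, -56.7] [568.34 -46.65 270.45]
0.8 [-0.17  0.32  1.63  0.19  1.34  1.78] 0.0 [-12.45, 0.12, 2.0] [-37.4, 37.1, -64.8] [569.76 -36.77 262.02]
0.9 [-0.1   0.29  1.68  0.1   1.24  1.73] 0.0 [-11.88, 0.14, 3.49] [-42.1, 41.8, -72.9] [571.18 -
[... 564 characters left out ...]
.6, 18.7, 32.4] [564.08 -76.3  259.21]
0.5 [-0.53  0.2   1.97  0.87  1.05  3.02] 0.174 [-11.61, 0.06, -0.98] [23.2, 23.4, 40.5] [565.5  -66.42 269.7 ]
0.6 [-0.51  0.15  2.05  0.95  0.93  3.02] 0.317 [-12.43, 0.08, -0.3] [27.9, 28.0, 48.6] [566.92 -56.53 273.33]
0.7 [-0.47  0.11  2.14  1.07  0.78  3.02] 0.461 [-12.68, 0.1, 0.71] [32.5, 32.7, 56.7] [568.34 -46.65 270.45]
0.8 [-0.38  0.06  2.24  1.25  0.56  3.02] 0.602 [-12.45, 0.12, 2.0] [37.1, 37.4, 64.8] [569.76 -36.77 262.02]
0.9 [-0.05  0.02  2.32  3.26  0.    1.46] 0.713 [-11.88, 0.14, 3.49] [41.8, 42.1, 72.9] [571.18 -26.88 249.57]
1.0 [-0.03  0.05  2.32  3.14  0.    1.7 ] 0.766 [-11.12, 0.16, 5.08] [46.4, 46.7, 81.0] [572.6 -17.  235. ]
```

View pics/w15.png

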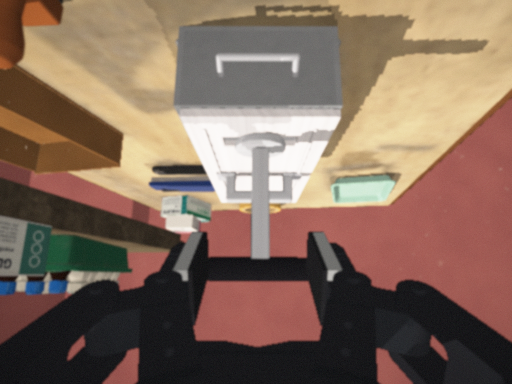

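jog_arm(series=[[[-2.98,0,-0.58,-4.7,4.6,-8.1,4.5],[-5.78,0,-1.05,-9.3,9.3,-16.2,4.5],[-8.23,0,-1.32,-14,13.9,-24.3,4.5],[-10.2,0,-1.31,-18.7,18.6,-32.4,4.5],[-11.6,0,-0.98,-23.4,23.2,-40.5,4.5]]])

```text
clock: 20.0
eef_pos: [565.6, -62.3, 268.5]
tcp_rot: [-2.888, 0.508, -0.811]
contact_force: [0.2, 0.1, -0.9]
opening: 0.526
```

Run:
```python
from pl import *
log();s=r.sense();print(s['eef_pos'],s['qpos'])
R0=Ro.from_euler('xyz',s['tcp_rot']);R1=Ro.from_euler('xyz',[np.pi,0,np.radians(-9.1)]);w=(R0.inv()*R1).as_rotvec();print(np.degrees(w))
for i in range(1,6):
  t=i/5;x=s['eef_pos']*(1-t)+t*np.array([572.6,-17,245]);print((R0.inv().apply(x-s['eef_pos'])/10).round(2).tolist(),np.degrees(w*t).round(1).tolist())
```

```text
[565.56 -62.31 268.49] [-0.37  0.42  1.57  0.44  1.52  1.97]
[-23.23  23.38 -40.03]
[-0.26, -0.53, 0.84] [-4.6, 4.7, -8.0]
[-0.52, -1.06, 1.69] [-9.3, 9.4, -16.0]
[-0.78, -1.6, 2.53] [-13.9, 14.0, -24.0]
[-1.04, -2.13, 3.37] [-18.6, 18.7, -32.0]
[-1.3, -2.66, 4.22] [-23.2, 23.4, -40.0]
```

jog_arm(series=[[[-0.26,-0.53,0.84,-4.6,4.7,-8,4.5],[-0.52,-1.06,1.69,-9.3,9.4,-16,4.5],[-0.78,-1.6,2.53,-13.9,14,-24,4.5],[-1.04,-2.13,3.37,-18.6,18.7,-32,4.5],[-1.3,-2.66,4.22,-23.2,23.4,-40,4.5]]])

```text
clock: 20.62
eef_pos: [572.4, -16.8, 244.0]
tcp_rot: [-3.141, 0.001, -0.159]
contact_force: [0.7, -1.2, 0.3]
opening: 0.527
```

jog_arm(series=[[[0,0,0,0,0,0,4.5],[0,0,0,0,0,0,4.5]]])

```text
clock: 20.88
eef_pos: [572.5, -17.6, 244.4]
tcp_rot: [-3.138, 0.004, -0.166]
contact_force: [0.8, -0.3, 0.2]
opening: 0.526
```

Run:
```python
from pl import *
a,s=snap('wrist','w16');print(s['eef_pos'],s['tcp_rot'],s['qpos'])
R0=Ro.from_euler('xyz',s['tcp_rot']);
# predicted bolt axis at 572.7,-17
print(proj('wrist',[[572.7,-17,181],[572.7+41.5,-17-6.6,181],[572.7-41.5,-17+6.6,181]],s))
b,_=snap('scene','s16');cv2.imwrite('pics/s16c.png',cv2.resize(b[120:220,200:320],None,fx=6,fy=6,interpolation=cv2.INTER_CUBIC))
```

```text
[572.5  -17.58 244.35] [-3.14  0.   -0.17] [-0.04  0.26  1.73  0.    1.15  1.7 ]
[[256.9  202.57]
 [256.27 137.73]
 [257.47 260.84]]
```

View pics/w16.png

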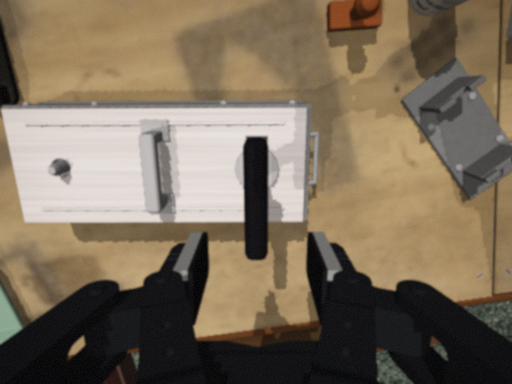

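View pics/s16c.png

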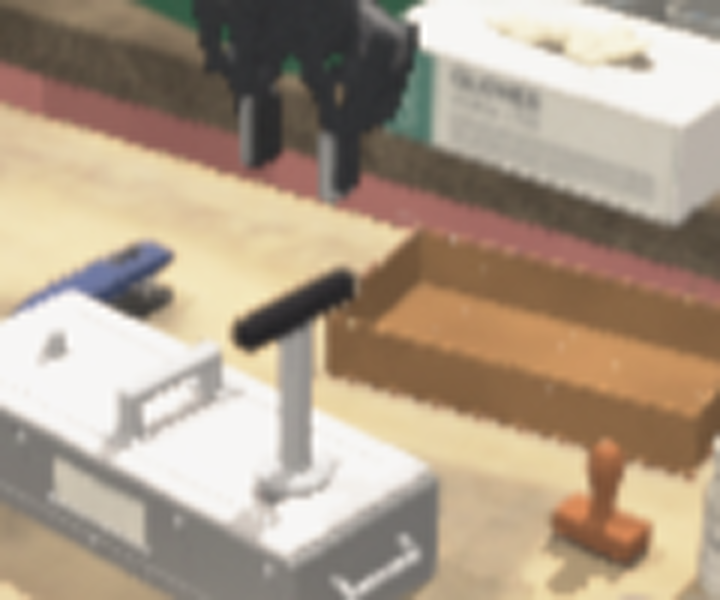

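jog_arm(newtons=50, series=[[[0,-0.05,3,0,0,-0.4,4.5],[0,-0.05,6,0,0,-0.4,4.5],[0,-0.05,8,0,0,-0.4,4.5],[0,-0.05,8.7,0,0,-0.4,4.5],[0,-0.05,8.7,0,0,-0.4,4.5]]])

```text
clock: 21.6
eef_pos: [572.9, -17.6, 157.4]
tcp_rot: [-3.139, 0.003, -0.159]
contact_force: [0.7, 0.8, -0.0]
opening: 0.529
```

Run:
```python
from pl import *
a,s=snap('wrist','w17');print(s['eef_pos'],s['tcp_rot'],s['contact_force'])
rel([572.7,-17,156],[np.pi,0,np.radians(-9.1)])
```

```text
[572.85 -17.61 157.4 ] [-3.14  0.   -0.16] [ 0.67  0.79 -0.03]
d [-0.05 -0.04  0.2 ] w [-0.2  0.1 -0. ] rows>= 0.0
```

View pics/w17.png

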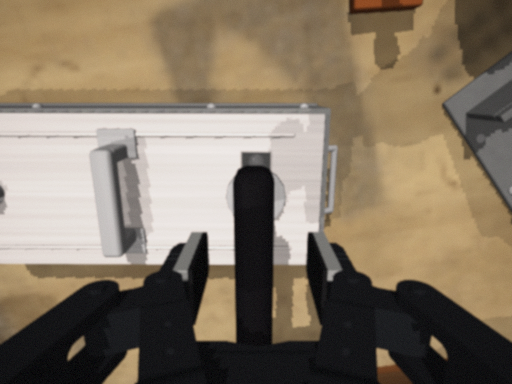

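jog_arm(series=[[[0,-0.06,0,0,0,0,3],[0,-0.06,0,0,0,0,1],[0,-0.06,0,0,0,0,1],[0,-0.06,0,0,0,0,1]]])

```text
clock: 22.15
eef_pos: [573.4, -16.3, 158.4]
tcp_rot: [-3.139, 0.001, -0.158]
contact_force: [0.1, 0.1, 6.4]
opening: 0.18
```

jog_arm(series=[[[0,0,0,0,0,-4,1],[0,0,0,0,0,-12,1],[0,0,0,0,0,-20,1],[0,0,0,0,0,-28,1],[0,0,0,0,0,-36,1]]])

```text
clock: 22.78
eef_pos: [573.5, -16.4, 158.4]
tcp_rot: [-3.139, -0.001, 0.475]
contact_force: [-1.1, -0.5, 5.7]
opening: 0.173
```

jog_arm(series=[[[0,0,0,0,0,-8,1],[0,0,0,0,0,-16,1],[0,0,0,0,0,-24,1],[0,0,0,0,0,-32,1],[0,0,0,0,0,-40,1]]])

```text
clock: 23.4
eef_pos: [573.5, -16.5, 158.5]
tcp_rot: [-3.14, -0.003, 1.173]
contact_force: [-0.6, 0.2, 5.3]
opening: 0.175
```

jog_arm(series=[[[0,0,0,0,0,-8,1],[0,0,0,0,0,-14,1],[0,0,0,0,0,-14,1]]])

```text
clock: 23.78
eef_pos: [573.5, -16.5, 158.5]
tcp_rot: [-3.141, -0.003, 1.415]
contact_force: [0.4, -0.2, 6.7]
opening: 0.178
```

Run:
```python
from pl import *
a,s=snap('wrist','w18');print(s['eef_pos'],np.degrees(s['tcp_rot']),s['contact_force'],s['wrist_torque'],s['opening'])
```

```text
[573.49 -16.46 158.45] [-179.96   -0.16   81.05] [ 0.44 -0.25  6.65] [-0.1   0.08  0.01] 0.17766199207842015
```

View pics/w18.png

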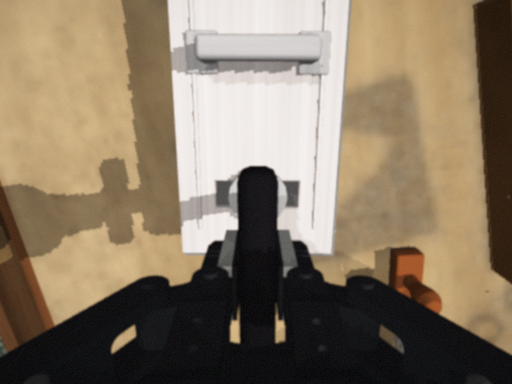

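jog_arm(series=[[[0,0,0,0,0,0,2.5],[0,0,0,0,0,0,4.5],[0,0,0,0,0,0,4.5],[0,0,-1,0,0,0,4.5]]])

```text
clock: 24.32
eef_pos: [572.2, -16.4, 167.1]
tcp_rot: [-3.137, -0.003, 1.413]
contact_force: [0.1, 0.1, 0.1]
opening: 0.527
```

jog_arm(series=[[[0,0,-4,0,0,0,4.5],[0,0,-9,0,0,0,4.5],[0,0,-12,0,0,0,4.5],[0,0,-12,0,0,0,4.5]]])

```text
clock: 24.82
eef_pos: [574.6, -16.9, 291.0]
tcp_rot: [3.138, -0.003, 1.413]
contact_force: [-0.0, 0.3, -0.0]
opening: 0.526
```

Run:
```python
from pl import *
a,s=snap('wrist','w19');print(s['eef_pos'],np.degrees(s['tcp_rot']),s['contact_force'],s['opening'])
cv2.imwrite('pics/w19b.png',cv2.resize(a,(800,600),interpolation=cv2.INTER_CUBIC))
b,_=snap('scene','s19');cv2.imwrite('pics/s19c.png',cv2.resize(b[120:220,200:320],None,fx=6,fy=6,interpolation=cv2.INTER_CUBIC))
```

```text
[574.56 -16.91 290.98] [179.82  -0.2   80.95] [-0.01  0.33 -0.04] 0.5262877459473848
```

View pics/w19b.png

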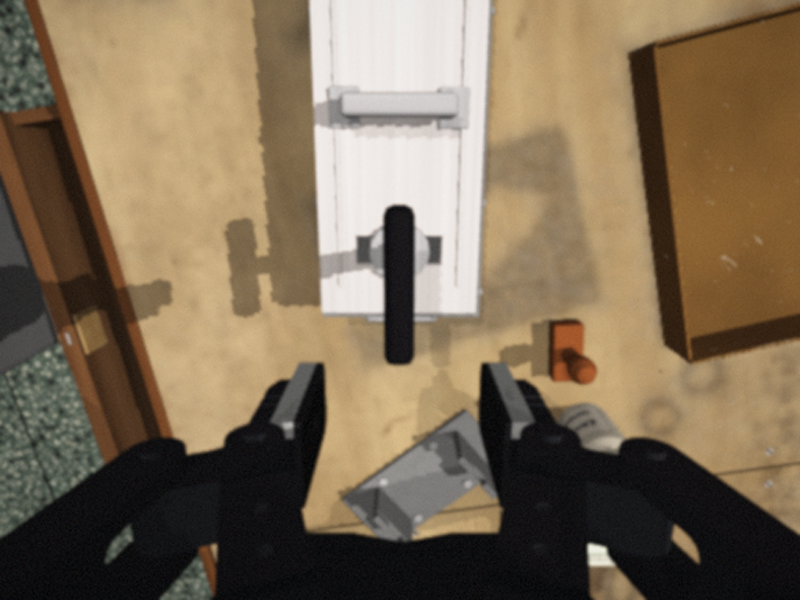

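View pics/s19c.png

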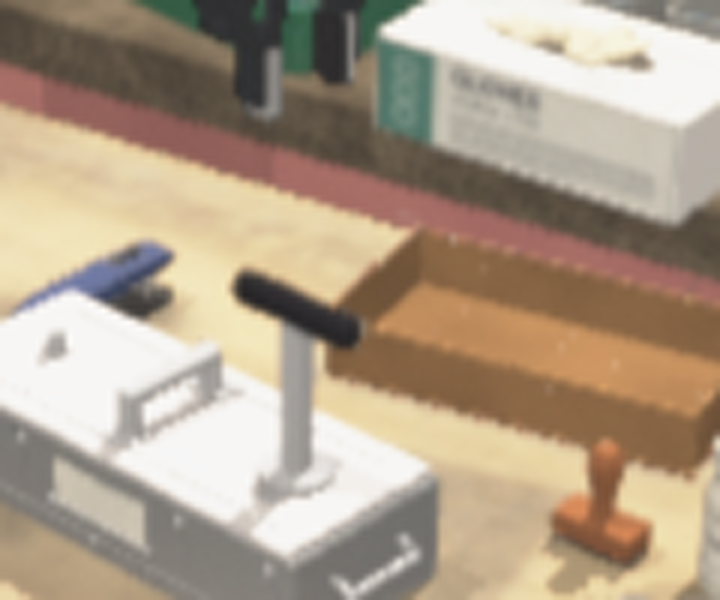

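The crossbar lies along the box, from (399,207) to (399,362) in the wrist view, so it is across the slot. The lid edges are still parallel to the bar, the collar is down, the bolt is upright and the gripper is clear. I'm handing in.

```bash
python3 -c "
from rig import r
print(r.sign_off())"
```

```text
the job is handed in; nothing more can be done
None
```

The lid is back on the right way round and locked by the T-bolt. I handed the job in at about 25 s of the 67 s allowed; sign-off reports no verdict.

- **Lid:** I lifted it off the pin, turned it half a turn and laid it flat with the pin through the round hole. Measured afterwards, its slot was at about (572, -17) mm against a keeper estimate of (573, -17) mm.
- **T-bolt:** I stood it upright with its head through both slots and its collar on the lid, then let go. I took it again by the crossbar and gave it a quarter turn.
- **Last checks:** The final wrist and scene pictures show:
  - the crossbar across the slot (tool yaw 81.05° before letting go; box axis about 80.9°);
  - the bolt upright with its collar down;
  - the lid flat and aligned;
  - the gripper clear of everything, with about zero contact force.
- **Bystanders:** I saw no contact with any of them, and the ones visible in the last pictures are where they were. I did not measure their positions at the end.
- **Disagreements:** Repeated measurements of the box and the arm's position differed by 1 to 2 mm. I corrected for this step by step.

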